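Set the coffee tray: turn the drink mats with the spatula, find the full sugar jar

TASK

Please set the coffee tray. First turn every drink mat on it over with the spatula so that all lie polished steel side up in the tray, without touching the mats with the fingers (they show every print); only then lay the spatula back in its rest as it lay before and stand the full sugar jar upright on the ring mark of the tray. The three jars look alike, only the weight tells: the two nearly empty ones go upright into the refill box, and everything else stays where it is.

Things in the scene. Friction and masses are not known exactly. Their poses are not given: they have to be found in the camera images.
- tray: Fixed tray 310 (its x) by 360 mm (y), +y to the robot's left. Origin: centre of underside, on the desk. Floor 4 mm up; rim 7 wide, 14 high. Six rubber ribs along y from y = -60 to 165 at x = -115, -69, -23, 23, 69, 115 mm, each 5 wide, tops 12 mm above the desk; mats lie across them, so a thin blade fits under a mat between two ribs. y = -173 to -60: flat free floor to bring the spatula in
- jar_spot (a point): centre of the thin dark ring mark, 68 mm across, on the tray's flat floor (tray x = 0, y = -118 mm, 4 mm above the desk): where the full jar shall stand. The spatula needs that room while mats are turned
- mat_1: drink mat: disc 80 mm across, 7 mm thick, 70 g, cork on its +z side, polished steel on its -z side. Origin: its centre. At the start it lies cork up on two ribs, midway between them (tray x near -92 mm), its underside 8 mm above the tray floor. May be absent
- mat_2: same kind of drink mat, at tray x near 0. May be absent. The rubber ribs grip the mats well: a mat lifted under its right (-y) edge pivots about its left edge without sliding
- mat_3: same kind of drink mat, at tray x near +92 mm. May be absent
- spatula: cranked spatula, 90 g: wooden handle 14 mm wide, 16 high; a steel neck leads down and forward to a flat steel blade 31 wide, 2 thick. Origin: centre of the handle where to grip it (near the balance point); x points to the blade, z up. Handle from x = -72 to 28 mm, blade from x = 70 to 145 mm, its underside 44 mm below the origin
- spatula_tip (a point): middle of the front edge of the blade, 145 mm ahead of the spatula's origin and 43 mm below it
- rest: fixed white spatula rest, base 50 x 62 mm: a saddle 14 mm long, open above, 26 mm wide between its ears, its floor 36 mm and ears' tops 50 mm above the desk. Origin: on the desk under the saddle. The handle's rear lies in the saddle along the rest's x, blade ahead (+x) and flat on the desk
- rest_grip (a point): where the spatula's origin is when the spatula lies properly in its rest: 55 mm ahead of the rest's origin (its x) and 44 mm above the desk
- jar_1: white round sugar jar with blue band, wooden lid (fixed) with a small knob; 60 mm across, 87 mm high with the knob (lid top 77 mm). Origin: centre of its underside. One of the three jars, changing from start to start, is full (0.48 to 0.60 kg in all), the other two nearly empty (about 0.135 kg)
- jar_2: another jar, alike to look at
- refill_box: fixed grey open plastic box, 200 (its x) by 110 mm (y) outside, 45 mm high, walls and floor 5 mm. Origin: centre of its underside, on the desk. The two nearly empty jars stand in it side by side along its x
- mug: dark mug, bystander, leave alone. Origin: centre of its underside
- smartphone: phone lying on the desk, bystander, leave alone
- glass_dish: small clear glass dish 54 mm across, 36 mm high, standing on the desk, bystander, leave alone
- jar_3: another jar, alike to look at
Mind the look-alikes: they are no part of the job. What is shaped like the jar_2 but orange is not meant.

How it is judged:
By the outcome, as a careful person would: the job done as asked, in the order asked, and still so for the second after the job is handed in, with the robot touching nothing.
Of mat_1, mat_2, mat_3 only 2 to 3 are there at a start; the rules pass over those that are not, and their reading is None.
At some moment in a run one of jar_1, jar_2, jar_3 may be knocked a few centimetres aside while the robot is not near it.
Once in a run the grip may slacken for a moment while it holds something.
It also fails if it takes over 210 s, if anything falls off the work surface, if the arm or the gripper's body presses on something with over 40 N, if the wrist force passes 120 N, or if a joint passes its speed limit or range.

ROBOT

A 7-joint arm with a two-finger parallel gripper is mounted at the origin on a cart in front of the work surface, level with it; the furniture and walls round the work are solid. World frame = base frame: x ahead of the robot, y to its left, z up, the work surface at z = 0. Lengths are in m, angles in rad, forces in N, time in s.
With the tool pointing down it reaches from about 0.4 to 0.85 m from the base axis. Payload 10.4 kg.
Tool frame: the origin (TCP) lies midway between the tips of the shut fingers; the grasp point (between the pads) lies 19 mm behind it; z points along the fingers, y is the line along which they close (so a half turn about z gives the same grasp; the last joint's range is limited). The gripper opens to 87 mm and grips with 3 to 60 N. Pads are 19 mm wide; open, the fingers measure 117 mm over their backs; the gripper's body (75 mm by 190 mm) begins 51 mm behind the grasp point.
Start: joints at [1.297, 0.332, -0.065, 1.46, 0.022, 1.35, -0.088], TCP at [0.155, -0.605, 0.223] pointing down, gripper open.
Joint ranges: [-2.6, 2.6], [-0.5, 2.12], [-1.47, 1.34], [0.16, 2.42], [-1.27, 4.41], [0.06, 2.06], [-2.6, 2.6]. Speed limits (rad/s): [2.22, 2.22, 2.79, 2.79, 3.14, 3.14, 3.14].

INTERFACE

Orientations are given as a rotation vector (axis times angle).
In Python, from bench import manip gives the robot as it stands.
- The arm moves only by the shell command python3 -m handwheel 'ROWS'. ROWS is JSON, a list of rows, each an object of numbers: "hand": the gripper's target within -1 to 1 (fully open at 1, half-way at 0, shut at -1); "tx", "ty", "tz": the shift along the tool's x, y, z as a fraction of full scale; "twist": the turn about the tool's z as a fraction of full scale. In form: [{"hand": .., "tx": .., "ty": .., "tz": .., "twist": ..}, ...]. A call has 1 to 20 rows; each row is the pose to reach, as a shift and turn from the pose commanded when the call began, along the tool's axes at that moment, turning the shorter way round; what a row does not reach only later rows make up. Full scale, the value 1, is 75 cm for a shift and 180 degrees for a turn. A row lasts 1/8 s, in which the tool goes at most 62.5 mm and 10.7 degrees, less where a joint would pass 70% of its speed; a pose out of reach is approached as far as the arm can. A call with a number of a shift or a turn outside -1 to 1 is refused whole. A call with a gripper value outside its range is refused whole. The fingers move at their own pace and stop on an object; the grip force is fixed at half the most. Time passes only in rows, so rows that repeat a pose let the fingers close. It gives the time, the measured TCP pose, the force, the opening and the grip force at its end, in the units of the state.
- manip.get_state(): the state, without advancing time (a new reading comes with each control period).
- manip.snapshot(name): name is "scene" or "top" or "wrist"; returns a dict with "color" (400x640x3 uint8, red, green, blue), "fx", "fy", "cx", "cy" (pixels), "R" (3x3) and "t" (3): a world point X has camera coordinates R X + t. Camera axes: x right, y down, z forward; pixel columns grow to the right and rows downward; lengths in m; the calibration is good to about 2 mm. A picture is of the moment at which its call begins. There is no depth.
- manip.finish_job(): hands the job in; it is judged then, once.
The state is a dict: "t": time; "joints": joint angles; "qvel": joint speeds; "joint_efforts": joint torques, N m; "tcp_pos": TCP position; "tcp_rot": TCP orientation; "wrist_force": force on the tool from outside, world axes, zero at the start; "torque": the same for the moment, N m; "finger_gap": finger opening in m; "grasp_force": force on a finger pad.
Only numpy, scipy, OpenCV 4.12 (cv2) and the standard library are available. Lean on these libraries where they do the work, as an engineer would, in place of code of your own. Each camera call takes 0.05 s, during which the arm holds its last target. There are 200 camera calls.

## Working session

There is one attempt and no reset: what is moved stays moved. The work goes in short steps, Python scripts to look and compute and a shell command to move; the robot and the scene stay as the last step left them, time stands still between calls to the robot, and variables do not carry over. Pictures are saved under pics/ and viewed, at most 14 in all, crops included, and the job is handed in when it is done.

```bash
ls; mkdir -p pics
python3 - <<'E'
from bench import manip
import cv2,numpy as np
s=manip.get_state();print(s)
for n in("scene","top"):
    p=manip.snapshot(n);cv2.imwrite(f"pics/{n}0.png",p["color"][:,:,::-1]);print(n,p["fx"],p["fy"],p["cx"],p["cy"],np.round(p["R"],3).tolist(),np.round(p["t"],3))
E
```

```text
pics
{'t': 0.0, 'joints': array([ 1.29740225,  0.33284119, -0.06469644,  1.46094638,  0.02160681,
        1.34990253, -0.08847776]), 'qvel': array([-3.66260815e-04,  9.10356254e-05, -2.72355644e-04,  8.65163108e-04,
        3.78751114e-04, -1.05234069e-03, -3.68806591e-04]), 'joint_efforts': array([-6.59623911e-04, -6.23258972e+01,  2.50472955e-02, -3.89903104e+01,
       -6.12709089e-02,  3.97043838e-02,  1.28884353e-04]), 'tcp_pos': array([ 0.15500103, -0.60507189,  0.22177068]), 'tcp_rot': array([-3.11554830e+00, -3.92806864e-01,  3.90168823e-04]), 'wrist_force': array([-0.21586915,  0.19884691,  0.50093488]), 'torque': array([0.0100448 , 0.06395501, 0.03646722]), 'grasp_force': 0.0, 'finger_gap': 0.08698885925104571}
scene 394.2301040539486 394.2301040539486 323.73001770022415 194.5341689379927 [[-0.759, -0.651, -0.012], [-0.407, 0.489, -0.771], [0.508, -0.58, -0.636]] [0.35  0.326 1.156]
top 379.8116884925097 379.8116884925097 314.48556653080084 199.84649648989344 [[0.002, -1.0, -0.002], [-0.988, -0.001, -0.152], [0.152, 0.002, -0.988]] [-0.13   0.589  1.21 ]
```

View pics/scene0.png

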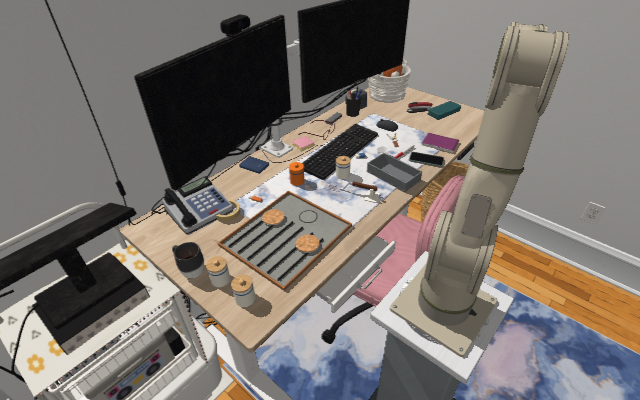

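View pics/top0.png

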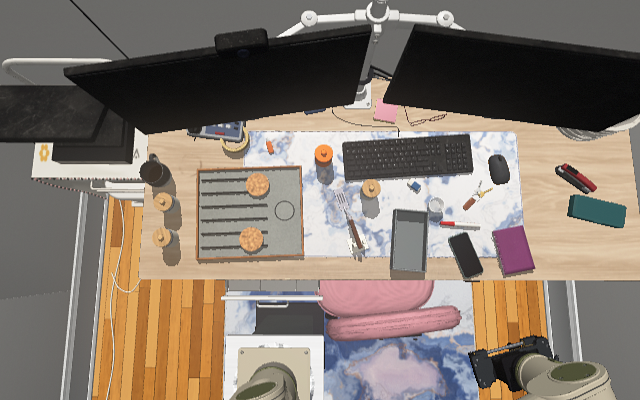

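The scene shows two mats, at (257,184) and (251,239) in the top view. The jars are at (163,201), (162,238) and (371,188), with the orange decoy at (324,155). The spatula is near (345,215) with its rest at (358,245), and the box is at (409,240). I'll crop close-ups to confirm.

```bash
cat > h.py <<'E'
from bench import manip
import cv2,numpy as np
def shot(n):
    p=manip.snapshot(n); return p
def ray(p,u,v,z):
    "world point on plane z seen at pixel u,v"
    R=np.array(p["R"]);t=np.array(p["t"]);c=-R.T@t
    d=R.T@np.array([(u-p["cx"])/p["fx"],(v-p["cy"])/p["fy"],1]); return c+d*(z-c[2])/d[2]
def proj(p,X):
    q=np.array(p["R"])@np.array(X)+np.array(p["t"]);return np.array([p["fx"]*q[0]/q[2]+p["cx"],p["fy"]*q[1]/q[2]+p["cy"]])
def crop(p,x0,y0,x1,y1,s,f):
    cv2.imwrite(f,cv2.resize(p["color"][y0:y1,x0:x1,::-1],None,fx=s,fy=s,interpolation=cv2.INTER_CUBIC))
E
python3 - <<'E'
from h import *
p=shot("top")
a=p["color"]
crop(p,190,150,310,270,5,"pics/tray.png")
crop(p,310,140,450,285,4,"pics/spat.png")
E
```

```text
(no output)
```

View pics/tray.png

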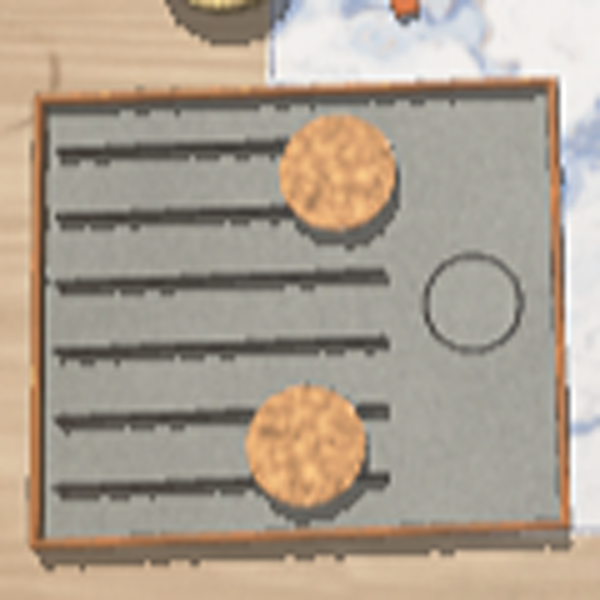

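View pics/spat.png

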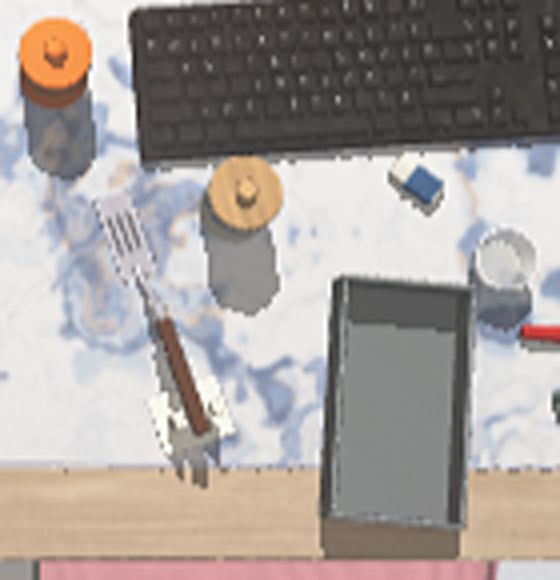

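The tray crop shows two cork-up mats, at crop (338,172) and (306,446), with the ring at (473,303). The spatula crop shows the spatula with its blade front at (112,200) and its handle from (165,322) to (203,430). The jar is at (244,193), and the orange one at (55,55) is the decoy. Next I turn these into world positions.

Run:
```python
from h import *
p=shot("top")
T=lambda u,v,z:ray(p,190+(u+.5)/5-.5,150+(v+.5)/5-.5,z)
S=lambda u,v,z:ray(p,310+(u+.5)/4-.5,140+(v+.5)/4-.5,z)
pr=lambda n,x:print(n,np.round(x,4))
c=[T(*q,.014) for q in((38,95),(555,80),(568,523),(36,546))]
for q in c:pr("tray",q)
pr("trayc",sum(c)/4)
pr("yaw deg y-axis", [np.degrees(np.arctan2(*(c[i]-c[j])[[0,1]])) for i,j in((0,1),(3,2))])
pr("yaw x",[np.degrees(np.arctan2((c[i]-c[j])[1],(c[i]-c[j])[0])) for i,j in((0,3),(1,2))])
for q in((55,153),(55,217),(60,287),(60,353),(60,422),(60,491)):pr("ribL",T(*q,.012))
for q in((388,276),(388,343),(388,411),(388,480)):pr("ribR",T(*q,.012))
pr("ring",T(473,303,.004))
pr("m3",T(338,172,.019));pr("m1",T(306,446,.019))
pr("tip",S(112,202,.001));pr("hf",S(165,321,.052));pr("hr",S(203,432,.052))
pr("neckblade",S(139,276,.001))
pr("jarR",S(244,193,.077))
b=[S(*q,.045) for q in((335,278),(474,288),(463,525),(322,518))]
for q in b:pr("box",q)
pr("boxc",sum(b)/4)
# left jars: lid segmentation
h=cv2.cvtColor(p["color"],cv2.COLOR_RGB2HSV)
for n,(x0,y0) in dict(a=(145,183),b=(145,222)).items():
    crop(p,x0,y0,x0+40,y0+40,8,f"pics/j{n}.png")
for q in((163,201),(162,238)):pr("jL",ray(p,*q,.077))
i=np.hstack([cv2.imread(f"pics/j{n}.png") for n in "ab"]);cv2.imwrite("pics/jab.png",i)
```

```text
tray [0.7016 0.2737 0.014 ]
tray [ 0.7127 -0.0811  0.014 ]
tray [ 0.4115 -0.092   0.014 ]
tray [0.3958 0.2601 0.014 ]
trayc [0.5554 0.0902 0.014 ]
yaw deg y-axis [-1.7804 -2.5515]
yaw x [2.5392 2.0577]
ribL [0.6615 0.2607 0.012 ]
ribL [0.6171 0.2586 0.012 ]
ribL [0.569  0.2529 0.012 ]
ribL [0.5242 0.2508 0.012 ]
ribL [0.4778 0.2486 0.012 ]
ribL [0.432  0.2465 0.012 ]
ribR [0.5769 0.031  0.012 ]
ribR [0.5313 0.0301 0.012 ]
ribR [0.4856 0.0292 0.012 ]
ribR [0.4396 0.0282 0.012 ]
ring [ 0.5595 -0.0261  0.004 ]
m3 [0.6471 0.0656 0.019 ]
m1 [0.4618 0.0823 0.019 ]
tip [ 0.6297 -0.2084  0.001 ]
hf [ 0.5221 -0.2478  0.052 ]
hr [ 0.4324 -0.2772  0.052 ]
neckblade [ 0.5656 -0.2309  0.001 ]
jarR [ 0.6235 -0.3106  0.077 ]
box [ 0.5585 -0.3887  0.045 ]
box [ 0.5504 -0.5026  0.045 ]
box [ 0.3589 -0.4854  0.045 ]
box [ 0.3642 -0.3725  0.045 ]
boxc [ 0.458  -0.4373  0.045 ]
jL [0.5796 0.3585 0.077 ]
jL [0.4609 0.3543 0.077 ]
```

View pics/jab.png

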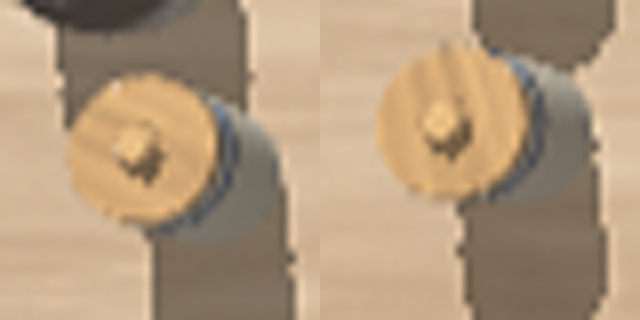

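```bash
cat >> h.py <<'E'
from scipy.spatial.transform import Rotation as Ro
def yaw(s): 
    x=Ro.from_rotvec(s["tcp_rot"]).as_matrix()[:,0];return np.degrees(np.arctan2(x[1],x[0]))
def goto(x,y,z,yw,base=None):
    "rows' numbers to reach world pose from base=(x,y,z,yaw) (default: measured)"
    s=manip.get_state();b=base or (*s["tcp_pos"],yaw(s))
    d=np.array([x,y,z])-b[:3];a=np.radians(b[3])
    tx=d[0]*np.cos(a)+d[1]*np.sin(a);ty=d[0]*np.sin(a)-d[1]*np.cos(a)
    dy=(yw-b[3]+180)%360-180
    print("tx %.4f ty %.4f tz %.4f twist %.4f  | rows>=%d"%(tx/.75,ty/.75,-d[2]/.75,-dy/180,1+max(np.linalg.norm(d)/.0625,abs(dy)/10.7)))
def st():
    s=manip.get_state();print("t %.2f"%s["t"],np.round(s["tcp_pos"],4),"yaw %.2f"%yaw(s),"F",np.round(s["wrist_force"],2),"M",np.round(s["torque"],3),"gap %.4f g %.1f"%(s["finger_gap"],s["grasp_force"]),np.round(s["joints"],2))
E
python3 -c "
from h import *
st();goto(.496,-.2555,.17,18.7)"
```

```text
t 0.20 [ 0.1551 -0.6052  0.2221] yaw 14.37 F [0.23 0.84 0.28] M [-0.002 -0.015  0.032] gap 0.0869 g 0.0 [ 1.3   0.33 -0.06  1.46  0.02  1.35 -0.09]
tx 0.5561 ty -0.3389 tz 0.0695 twist -0.0241  | rows>=8
```

```bash
python3 -m handwheel '[{"hand":1,"tx":0.5561,"ty":-0.3389,"tz":0.0695,"twist":-0.0241},{"hand":1,"tx":0.5561,"ty":-0.3389,"tz":0.0695,"twist":-0.0241},{"hand":1,"tx":0.5561,"ty":-0.3389,"tz":0.0695,"twist":-0.0241},{"hand":1,"tx":0.5561,"ty":-0.3389,"tz":0.0695,"twist":-0.0241},{"hand":1,"tx":0.5561,"ty":-0.3389,"tz":0.0695,"twist":-0.0241},{"hand":1,"tx":0.5561,"ty":-0.3389,"tz":0.0695,"twist":-0.0241},{"hand":1,"tx":0.5561,"ty":-0.3389,"tz":0.0695,"twist":-0.0241},{"hand":1,"tx":0.5561,"ty":-0.3389,"tz":0.0695,"twist":-0.0241},{"hand":1,"tx":0.5561,"ty":-0.3389,"tz":0.0695,"twist":-0.0241},{"hand":1,"tx":0.5561,"ty":-0.3389,"tz":0.0695,"twist":-0.0241},{"hand":1,"tx":0.5561,"ty":-0.3389,"tz":0.0695,"twist":-0.0241},{"hand":1,"tx":0.5561,"ty":-0.3389,"tz":0.0695,"twist":-0.0241}]'
python3 -c "
from h import *
p=shot('wrist');cv2.imwrite('pics/w1.png',p['color'][:,:,::-1]);st()
print([np.round(proj(p,x),1).tolist() for x in([.496,-.2555,.052],[.6297,-.2084,.001])])"
```

```text
t: 1.7
tcp_pos: [0.4954, -0.2568, 0.1706]
tcp_rot: [3.1, 0.508, -0.0]
wrist_force: [-0.5, 0.1, -0.2]
finger_gap: 0.0872
grasp_force: 0.0
t 1.75 [ 0.4956 -0.2566  0.1706] yaw 18.61 F [ 0.27  0.38 -0.07] M [-0.013 -0.026 -0.001] gap 0.0875 g 0.0 [ 0.74  0.25 -0.4   1.69  0.1   1.22 -0.93]
[[320.0, 195.2], [318.0, 46.2]]
```

View pics/w1.png

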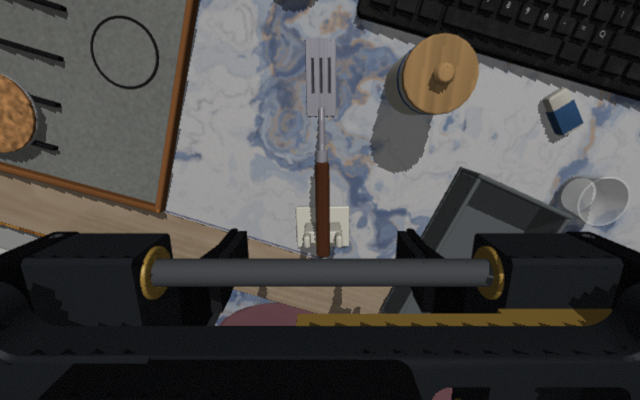

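The wrist view shows the blade tip at (320.5,40), the handle's front at (321,163) and its rear at (322.5,256). The right-hand jar's lid is at (437,73).

Run:
```python
from h import *
p=shot("wrist")
t=ray(p,320.5,40,.001);f=ray(p,321.3,163,.052);r=ray(p,323,256,.052)
d=t-r;d[2]=0;a=np.arctan2(d[1],d[0]);u=np.array([np.cos(a),np.sin(a),0])
d2=f-r
print(np.round([t,f,r],4),np.degrees(a),np.degrees(np.arctan2(d2[1],d2[0])),np.linalg.norm(d),np.linalg.norm(f-r))
print("origin from tip,front,rear",np.round([t-.145*u,f-.028*u,r+.072*u],4))
print("jarR",ray(p,437,73,.077),"rest",ray(p,297,207,.0),ray(p,348,207,0))
m=(t-.145*u+f-.028*u+r+.072*u)/3
print(m);goto(m[0],m[1],.025,np.degrees(a))
```

```text
[[ 0.6359 -0.2087  0.001 ]
 [ 0.5261 -0.2465  0.052 ]
 [ 0.4362 -0.2786  0.052 ]] 19.292116297037097 19.644847360265004 0.21161351133004158 0.09548479510295238
origin from tip,front,rear [[ 0.4991 -0.2566  0.001 ]
 [ 0.4997 -0.2558  0.052 ]
 [ 0.5042 -0.2548  0.052 ]]
jarR [ 0.6266347 -0.3094749  0.077    ] rest [ 0.46156037 -0.23851356  0.        ] [ 0.48041716 -0.29453575  0.        ]
[ 0.5009798  -0.25572973  0.035     ]
tx 0.0069 ty 0.0014 tz 0.1941 twist -0.0036  | rows>=3
```

```bash
python3 -m handwheel '[{"hand":1,"tx":0.005,"ty":0.001,"tz":0.1,"twist":-0.003},{"hand":1,"tx":0.005,"ty":0.001,"tz":0.16,"twist":-0.003},{"hand":1,"tx":0.005,"ty":0.001,"tz":0.194,"twist":-0.003},{"hand":1,"tx":0.005,"ty":0.001,"tz":0.194,"twist":-0.003},{"hand":1,"tx":0.005,"ty":0.001,"tz":0.194,"twist":-0.003},{"hand":-1,"tx":0.005,"ty":0.001,"tz":0.194,"twist":-0.003},{"hand":-1,"tx":0.005,"ty":0.001,"tz":0.194,"twist":-0.003},{"hand":-1,"tx":0.005,"ty":0.001,"tz":0.194,"twist":-0.003},{"hand":-1,"tx":0.005,"ty":0.001,"tz":0.194,"twist":-0.003},{"hand":-1,"tx":0.005,"ty":0.001,"tz":0.194,"twist":-0.003},{"hand":-1,"tx":0.005,"ty":0.001,"tz":0.194,"twist":-0.003},{"hand":-1,"tx":0.005,"ty":0.001,"tz":0.194,"twist":-0.003}]'
python3 -c "
from h import *
st()"
```

```text
t: 3.3
tcp_pos: [0.4999, -0.2553, 0.0249]
tcp_rot: [3.097, 0.525, 0.0]
wrist_force: [0.2, 0.6, 0.1]
finger_gap: 0.0251
grasp_force: 0.0
t 3.30 [ 0.4999 -0.2553  0.0249] yaw 19.25 F [0.22 0.6  0.1 ] M [-0.074 -0.001 -0.004] gap 0.0251 g 0.0 [ 0.71  0.42 -0.38  1.82  0.19  0.94 -0.98]
```

Not closed yet, so I give it more time and then lift.

```bash
python3 -m handwheel '[{"hand":-1},{"hand":-1},{"hand":-1},{"hand":-1},{"hand":-1}]'; python3 -c "
from h import *
st()"; python3 -m handwheel '[{"hand":-1,"tz":-0.05},{"hand":-1,"tz":-0.11},{"hand":-1,"tz":-0.11},{"hand":-1,"tz":-0.11},{"hand":-1,"tz":-0.11}]'; python3 -c "
from h import *
st();goto(.649,-.217,.107,92.2)
p=shot('wrist');cv2.imwrite('pics/w2.png',p['color'][:,:,::-1])"
```

```text
t 3.30 [ 0.4999 -0.2553  0.0249] yaw 19.25 F [0.22 0.6  0.1 ] M [-0.074 -0.001 -0.004] gap 0.0251 g 0.0 [ 0.71  0.42 -0.38  1.82  0.19  0.94 -0.98]
t 3.30 [ 0.4999 -0.2553  0.0249] yaw 19.25 F [0.22 0.6  0.1 ] M [-0.074 -0.001 -0.004] gap 0.0251 g 0.0 [ 0.71  0.42 -0.38  1.82  0.19  0.94 -0.98]
tx 0.2045 ty 0.0174 tz -0.1094 twist -0.4053  | rows>=7invalid input
invalid input
```

View pics/w2.png

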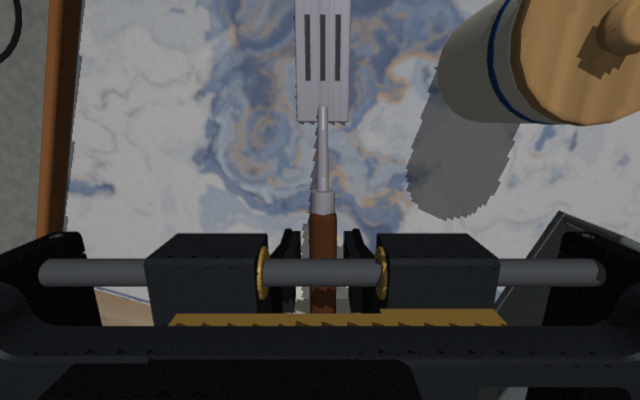

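The wrist view shows the handle (around column 322) centred between fingers that are still open. Every row needs all its fields.

```bash
python3 -m handwheel '[{"hand":-1,"tx":0,"ty":0,"tz":0,"twist":0},{"hand":-1,"tx":0,"ty":0,"tz":0,"twist":0},{"hand":-1,"tx":0,"ty":0,"tz":0,"twist":0},{"hand":-1,"tx":0,"ty":0,"tz":0,"twist":0},{"hand":-1,"tx":0,"ty":0,"tz":0,"twist":0}]'; python3 -c "
from h import *
st()"; python3 -m handwheel '[{"hand":-1,"tx":0,"ty":0,"tz":-0.03,"twist":0},{"hand":-1,"tx":0,"ty":0,"tz":-0.07,"twist":0},{"hand":-1,"tx":0,"ty":0,"tz":-0.11,"twist":0},{"hand":-1,"tx":0,"ty":0,"tz":-0.11,"twist":0},{"hand":-1,"tx":0,"ty":0,"tz":-0.11,"twist":0}]'; python3 -c "
from h import *
st()"
```

```text
t: 3.98
tcp_pos: [0.4999, -0.2553, 0.0249]
tcp_rot: [3.097, 0.525, 0.0]
wrist_force: [0.1, -0.6, -0.1]
finger_gap: 0.0135
grasp_force: 30.0
t 3.98 [ 0.4999 -0.2553  0.0249] yaw 19.25 F [ 0.13 -0.64 -0.13] M [-0.022 -0.065  0.009] gap 0.0135 g 30.0 [ 0.71  0.42 -0.38  1.82  0.19  0.94 -0.98]
t: 4.6
tcp_pos: [0.4994, -0.2551, 0.1067]
tcp_rot: [-3.097, -0.525, 0.001]
wrist_force: [-0.3, 0.3, -1.4]
finger_gap: 0.0136
grasp_force: 30.0
t 4.60 [ 0.4994 -0.2551  0.1067] yaw 19.25 F [-0.32  0.28 -1.42] M [ 0.036 -0.015  0.002] gap 0.0136 g 30.0 [ 0.73  0.32 -0.4   1.75  0.14  1.1  -0.95]
```

```bash
python3 -c "
from h import *
goto(.6558,-.1271,.26,92.2)"
```

```text
tx 0.2532 ty -0.0924 tz -0.2044 twist -0.4053  | rows>=7
```

```bash
python3 -m handwheel '[{"hand":-1,"tx":0,"ty":0,"tz":-0.06,"twist":0},{"hand":-1,"tx":0.02,"ty":0,"tz":-0.13,"twist":-0.05},{"hand":-1,"tx":0.06,"ty":-0.02,"tz":-0.18,"twist":-0.1},{"hand":-1,"tx":0.12,"ty":-0.05,"tz":-0.2,"twist":-0.15},{"hand":-1,"tx":0.18,"ty":-0.07,"tz":-0.2044,"twist":-0.2},{"hand":-1,"tx":0.2532,"ty":-0.0924,"tz":-0.2044,"twist":-0.25},{"hand":-1,"tx":0.2532,"ty":-0.0924,"tz":-0.2044,"twist":-0.3},{"hand":-1,"tx":0.2532,"ty":-0.0924,"tz":-0.2044,"twist":-0.35},{"hand":-1,"tx":0.2532,"ty":-0.0924,"tz":-0.2044,"twist":-0.4},{"hand":-1,"tx":0.2532,"ty":-0.0924,"tz":-0.2044,"twist":-0.4053},{"hand":-1,"tx":0.2532,"ty":-0.0924,"tz":-0.2044,"twist":-0.4053},{"hand":-1,"tx":0.2532,"ty":-0.0924,"tz":-0.2044,"twist":-0.4053}]'; python3 -c "
from h import *
st()
p=shot('wrist');q=p['color'][:,:,::-1].copy()
import pickle;pickle.dump(p,open('w3.pkl','wb'))
c=np.array([.5554,.0902]);a=np.radians(2.2);X=np.array([np.cos(a),np.sin(a)]);Y=np.array([-X[1],X[0]])
def d(x,y,z,col):
    w=c+x*X+y*Y;u=proj(p,[w[0],w[1],z]);cv2.circle(q,tuple(int(round(4*k)) for k in u),6,col,-1,shift=2)
for x in(-.115,-.069,-.023,.023,.069,.115):
    for y in(-.06,.165):d(x,y,.012,(0,0,255))
for x in(-.155,.155):
    for y in(-.18,.18):d(x,y,.014,(0,255,0))
for k in np.arange(0,6.3,.3):d(.0907+.04*np.cos(k),-.028+.04*np.sin(k),.019,(255,0,0))
for k in np.arange(0,6.3,.3):d(-.0938+.04*np.cos(k),-.0043+.04*np.sin(k),.019,(255,0,0))
cv2.imwrite('pics/w3.png',q)"
```

```text
t: 6.1
tcp_pos: [0.6562, -0.1272, 0.2605]
tcp_rot: [-2.18, -2.261, 0.0]
wrist_force: [0.5, 0.4, -1.7]
finger_gap: 0.0138
grasp_force: 30.0
t 6.10 [ 0.6562 -0.1272  0.2605] yaw 92.09 F [ 0.55  0.42 -1.72] M [ 0.005 -0.096  0.002] gap 0.0138 g 30.0 [ 0.56  0.49 -0.65  1.24  0.29  1.5  -0.02]
```

View pics/w3.png

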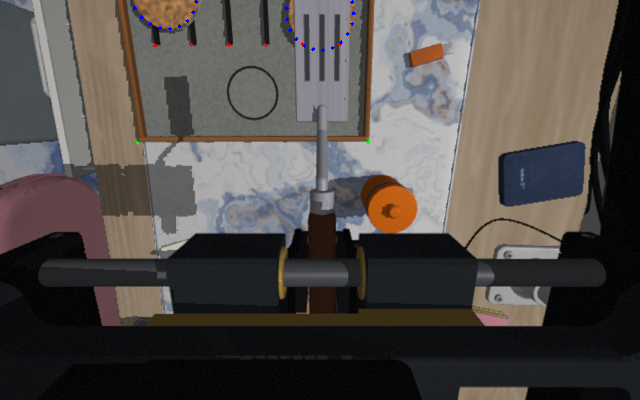

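The overlay on the wrist view matches the rim corners, rib ends and mat, so the tray pose holds. The blade lies over mat_3 at (320,20), and the orange decoy is at (388,205). Next I check the blade's lateral offset and descend.

Run:
```python
from h import *
import pickle
p=pickle.load(open('w3.pkl','rb'));s=manip.get_state();t=s["tcp_pos"];a=np.radians(yaw(s));u=np.array([np.cos(a),np.sin(a),0])
for f,z in((.07,-.023),(.1,-.023),(.028,.027)):print(f,proj(p,t+f*u+[0,0,z]))
print("orange",ray(p,395,211,.087), "rim check",ray(p,136,140,.014))
goto(.6558,-.1271,.0314,92.2)
```

```text
0.07 [320.66155641 121.48218077]
0.1 [320.58781064  67.06624035]
0.028 [320.4034216  214.52164214]
orange [ 0.74397948 -0.15714794  0.087     ] rim check [ 0.40630495 -0.09259005  0.014     ]
tx 0.0001 ty -0.0006 tz 0.3056 twist -0.0005  | rows>=4
```

```bash
python3 -m handwheel '[{"hand":-1,"tx":0,"ty":-0.002,"tz":0.08,"twist":0},{"hand":-1,"tx":0,"ty":-0.002,"tz":0.16,"twist":0},{"hand":-1,"tx":0,"ty":-0.002,"tz":0.22,"twist":0},{"hand":-1,"tx":0,"ty":-0.002,"tz":0.26,"twist":0},{"hand":-1,"tx":0,"ty":-0.002,"tz":0.28,"twist":0},{"hand":-1,"tx":0,"ty":-0.002,"tz":0.295,"twist":0},{"hand":-1,"tx":0,"ty":-0.002,"tz":0.3056,"twist":0},{"hand":-1,"tx":0,"ty":-0.002,"tz":0.3056,"twist":0},{"hand":-1,"tx":0,"ty":-0.002,"tz":0.3056,"twist":0}]'; python3 -c "
from h import *
st();p=shot('scene');crop(p,200,180,360,300,5,'pics/s4.png')"
```

```text
t: 7.28
tcp_pos: [0.6553, -0.1273, 0.0324]
tcp_rot: [2.178, 2.263, 0.001]
wrist_force: [0.0, -0.6, -2.1]
finger_gap: 0.0136
grasp_force: 30.0
t 7.28 [ 0.6553 -0.1273  0.0324] yaw 92.20 F [ 0.02 -0.61 -2.08] M [-0.075 -0.157  0.036] gap 0.0136 g 30.0 [ 0.55  0.66 -0.59  1.5   0.39  1.1  -0.09]
```

View pics/s4.png

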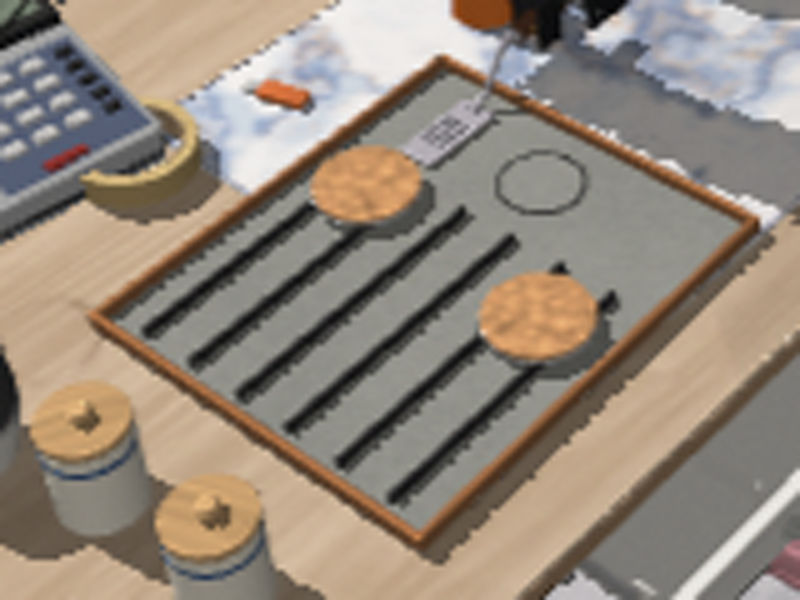

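The blade lies flat in the tray just in front of mat_3, at (430,160). I insert it now.

```bash
python3 -m handwheel '[{"hand":-1,"tx":0.0,"ty":0,"tz":0.0013,"twist":0},{"hand":-1,"tx":0.01,"ty":0,"tz":0.0013,"twist":0},{"hand":-1,"tx":0.02,"ty":0,"tz":0.0013,"twist":0},{"hand":-1,"tx":0.03,"ty":0,"tz":0.0013,"twist":0},{"hand":-1,"tx":0.041,"ty":0,"tz":0.0013,"twist":0},{"hand":-1,"tx":0.041,"ty":0,"tz":0.0013,"twist":0}]'; python3 -c "
from h import *
st()"
```

```text
t: 8.07
tcp_pos: [0.6537, -0.0953, 0.0307]
tcp_rot: [-2.177, -2.265, -0.001]
wrist_force: [0.0, 0.8, -1.3]
finger_gap: 0.0137
grasp_force: 30.0
t 8.07 [ 0.6537 -0.0953  0.0307] yaw 92.29 F [ 0.01  0.84 -1.28] M [-0.01  -0.096  0.002] gap 0.0137 g 30.0 [ 0.51  0.65 -0.6   1.52  0.39  1.09 -0.14]
```

```bash
python3 -m handwheel '[{"hand":-1,"tx":0,"ty":0,"tz":-0.006,"twist":0},{"hand":-1,"tx":0.0015,"ty":0,"tz":-0.019,"twist":0},{"hand":-1,"tx":0.0057,"ty":0,"tz":-0.032,"twist":0},{"hand":-1,"tx":0.0127,"ty":0,"tz":-0.044,"twist":0},{"hand":-1,"tx":0.022,"ty":0,"tz":-0.055,"twist":0},{"hand":-1,"tx":0.033,"ty":0,"tz":-0.063,"twist":0},{"hand":-1,"tx":0.046,"ty":0,"tz":-0.069,"twist":0},{"hand":-1,"tx":0.06,"ty":0,"tz":-0.0715,"twist":0},{"hand":-1,"tx":0.0736,"ty":0,"tz":-0.0715,"twist":0},{"hand":-1,"tx":0.087,"ty":0,"tz":-0.069,"twist":0},{"hand":-1,"tx":0.098,"ty":0,"tz":-0.064,"twist":0},{"hand":-1,"tx":0.098,"ty":0,"tz":-0.064,"twist":0},{"hand":-1,"tx":0.05,"ty":0,"tz":-0.12,"twist":0},{"hand":-1,"tx":0,"ty":0,"tz":-0.25,"twist":0},{"hand":-1,"tx":0,"ty":0,"tz":-0.29,"twist":0},{"hand":-1,"tx":0,"ty":0,"tz":-0.29,"twist":0},{"hand":-1,"tx":0,"ty":0,"tz":-0.29,"twist":0}]'; python3 -c "
from h import *
st();p=shot('scene');crop(p,200,180,360,300,5,'pics/s5.png')"
```

```text
t: 10.2
tcp_pos: [0.6537, -0.0969, 0.248]
tcp_rot: [2.179, 2.263, 0.0]
wrist_force: [0.5, 1.5, -1.4]
finger_gap: 0.0137
grasp_force: 30.0
t 10.20 [ 0.6537 -0.0969  0.248 ] yaw 92.16 F [ 0.51  1.47 -1.36] M [ 0.057 -0.024 -0.031] gap 0.0137 g 30.0 [ 0.53  0.48 -0.65  1.29  0.29  1.47 -0.06]
```

View pics/s5.png

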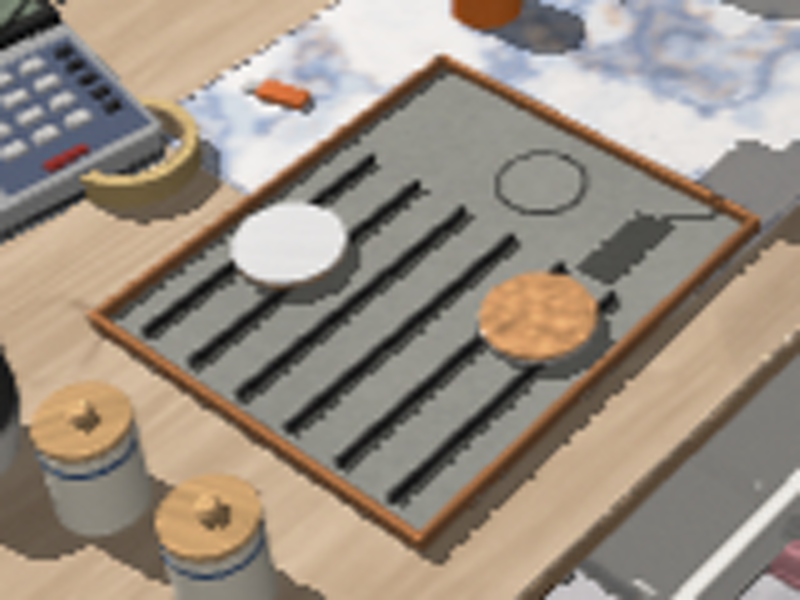

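Mat_3 now lies steel side up at (288,243), while mat_1 is still cork up at (538,315). Next I check the spatula in the grip and move to mat_1.

```bash
cat >> h.py <<'E'
import pickle
def slip():
    a=pickle.load(open('w3.pkl','rb'))["color"];b=shot("wrist")["color"]
    for n,(x0,y0,x1,y1) in dict(blade=(290,60,356,130),handle=(305,185,340,228)).items():
        r=cv2.matchTemplate(b[max(0,y0-25):y1+25,x0-25:x1+25],a[y0:y1,x0:x1],cv2.TM_CCOEFF_NORMED);_,v,_,l=cv2.minMaxLoc(r);print(n,round(v,2),"shift",l[0]-25,l[1]-min(25,y0))
E
python3 -c "
from h import *
slip();goto(.4706,-.1242,.1,92.2);goto(.4706,-.1242,.0314,92.2)"
```

```text
blade 0.99 shift 0 0
handle 0.87 shift 0 0
tx -0.0277 ty -0.2444 tz 0.1949 twist 0.0001  | rows>=4
tx -0.0277 ty -0.2444 tz 0.2863 twist 0.0001  | rows>=5
```

```bash
python3 -m handwheel '[{"hand":-1,"tx":-0.01,"ty":-0.08,"tz":0,"twist":0},{"hand":-1,"tx":-0.02,"ty":-0.16,"tz":0,"twist":0},{"hand":-1,"tx":-0.0277,"ty":-0.23,"tz":0.03,"twist":0},{"hand":-1,"tx":-0.0277,"ty":-0.2444,"tz":0.1,"twist":0},{"hand":-1,"tx":-0.0277,"ty":-0.2444,"tz":0.17,"twist":0},{"hand":-1,"tx":-0.0277,"ty":-0.2444,"tz":0.22,"twist":0},{"hand":-1,"tx":-0.0277,"ty":-0.2444,"tz":0.25,"twist":0},{"hand":-1,"tx":-0.0277,"ty":-0.2444,"tz":0.27,"twist":0},{"hand":-1,"tx":-0.0277,"ty":-0.2444,"tz":0.28,"twist":0},{"hand":-1,"tx":-0.0277,"ty":-0.2444,"tz":0.287,"twist":0},{"hand":-1,"tx":-0.0277,"ty":-0.2444,"tz":0.287,"twist":0},{"hand":-1,"tx":-0.0277,"ty":-0.2444,"tz":0.287,"twist":0}]'; python3 -c "
from h import *
st();slip();goto(.4689,-.0798,.031,92.2)"
```

```text
t: 11.8
tcp_pos: [0.4717, -0.1245, 0.0333]
tcp_rot: [2.178, 2.263, 0.0]
wrist_force: [0.6, 0.4, -0.3]
finger_gap: 0.0135
grasp_force: 30.0
t 11.80 [ 0.4717 -0.1245  0.0333] yaw 92.20 F [ 0.62  0.43 -0.3 ] M [-0.001 -0.146  0.006] gap 0.0135 g 30.0 [ 0.76  0.31 -0.66  1.99  0.24  0.92  0.02]
blade 0.85 shift 0 0
handle 0.8 shift -1 0
tx 0.0597 ty -0.0014 tz 0.0031 twist -0.0000  | rows>=1
```

```bash
python3 -m handwheel '[{"hand":-1,"tx":0.0,"ty":-0.001,"tz":0.0027,"twist":0},{"hand":-1,"tx":0.012,"ty":-0.001,"tz":0.0027,"twist":0},{"hand":-1,"tx":0.024,"ty":-0.001,"tz":0.0027,"twist":0},{"hand":-1,"tx":0.036,"ty":-0.001,"tz":0.0027,"twist":0},{"hand":-1,"tx":0.048,"ty":-0.001,"tz":0.0027,"twist":0},{"hand":-1,"tx":0.0595,"ty":-0.001,"tz":0.0027,"twist":0},{"hand":-1,"tx":0.0595,"ty":-0.001,"tz":0.0027,"twist":0},{"hand":-1,"tx":0.0595,"ty":-0.001,"tz":0.0027,"twist":0}]'; python3 -c "
from h import *
st()"
```

```text
t: 12.85
tcp_pos: [0.4688, -0.0801, 0.0308]
tcp_rot: [2.178, 2.263, -0.0]
wrist_force: [-1.1, -0.2, -1.0]
finger_gap: 0.0137
grasp_force: 30.0
t 12.85 [ 0.4688 -0.0801  0.0308] yaw 92.19 F [-1.05 -0.17 -0.99] M [-0.06  -0.114  0.   ] gap 0.0137 g 30.0 [ 0.7   0.29 -0.69  2.02  0.23  0.91 -0.07]
```

```bash
python3 -m handwheel '[{"hand":-1,"tx":0,"ty":0,"tz":-0.006,"twist":0},{"hand":-1,"tx":0.0015,"ty":0,"tz":-0.019,"twist":0},{"hand":-1,"tx":0.0057,"ty":0,"tz":-0.032,"twist":0},{"hand":-1,"tx":0.0127,"ty":0,"tz":-0.044,"twist":0},{"hand":-1,"tx":0.022,"ty":0,"tz":-0.055,"twist":0},{"hand":-1,"tx":0.033,"ty":0,"tz":-0.063,"twist":0},{"hand":-1,"tx":0.046,"ty":0,"tz":-0.069,"twist":0},{"hand":-1,"tx":0.06,"ty":0,"tz":-0.0715,"twist":0},{"hand":-1,"tx":0.0736,"ty":0,"tz":-0.0715,"twist":0},{"hand":-1,"tx":0.087,"ty":0,"tz":-0.069,"twist":0},{"hand":-1,"tx":0.098,"ty":0,"tz":-0.064,"twist":0},{"hand":-1,"tx":0.098,"ty":0,"tz":-0.064,"twist":0},{"hand":-1,"tx":0.05,"ty":0,"tz":-0.12,"twist":0},{"hand":-1,"tx":0,"ty":0,"tz":-0.22,"twist":0},{"hand":-1,"tx":0,"ty":0,"tz":-0.29,"twist":0},{"hand":-1,"tx":0,"ty":0,"tz":-0.29,"twist":0},{"hand":-1,"tx":0,"ty":0,"tz":-0.29,"twist":0}]'; python3 -c "
from h import *
st();slip();p=shot('scene');crop(p,200,160,360,300,5,'pics/s6.png')
q=shot('top');h=cv2.cvtColor(q['color'],cv2.COLOR_RGB2HSV)
goto(.4999,-.2553,.15,19.25)"
```

```text
t: 14.98
tcp_pos: [0.4689, -0.0801, 0.2481]
tcp_rot: [2.179, 2.263, 0.0]
wrist_force: [-0.3, -0.8, -2.3]
finger_gap: 0.0132
grasp_force: 30.0
t 14.97 [ 0.4689 -0.0801  0.2481] yaw 92.17 F [-0.27 -0.78 -2.3 ] M [ 0.003 -0.047 -0.025] gap 0.0132 g 30.0 [ 0.79  0.03 -0.72  1.77  0.02  1.35  0.1 ]
blade 0.98 shift 0 0
handle 0.81 shift 0 0
tx -0.2359 ty 0.0334 tz 0.1287 twist 0.4054  | rows>=7
```

View pics/s6.png

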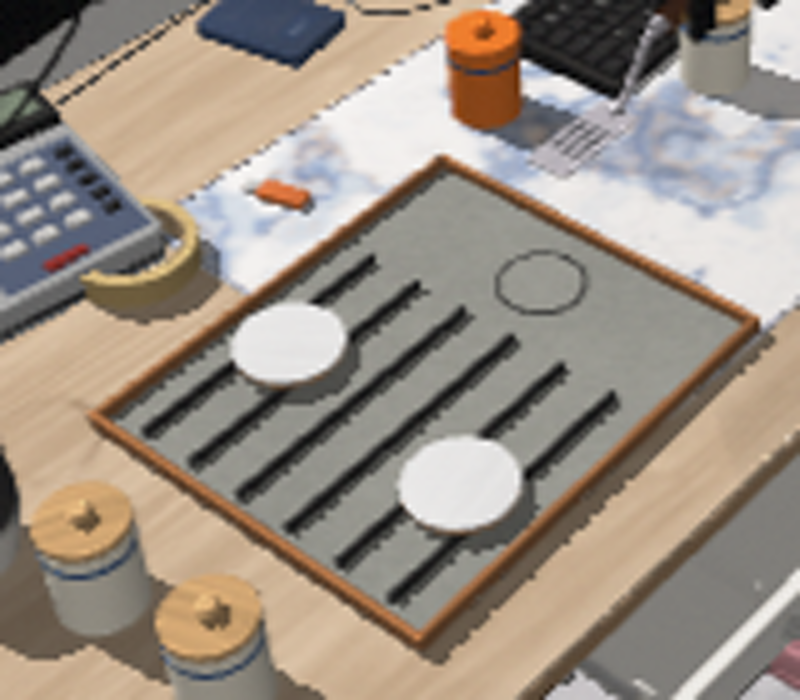

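Both mats now lie steel side up, at (288,343) and (461,482), and the spatula grip is unchanged. Next, the spatula goes back to the rest.

```bash
python3 -m handwheel '[{"hand":-1,"tx":-0.05,"ty":0,"tz":0,"twist":0.05},{"hand":-1,"tx":-0.1,"ty":0.01,"tz":0,"twist":0.1},{"hand":-1,"tx":-0.16,"ty":0.02,"tz":0,"twist":0.15},{"hand":-1,"tx":-0.21,"ty":0.03,"tz":0,"twist":0.2},{"hand":-1,"tx":-0.2359,"ty":0.0334,"tz":0,"twist":0.25},{"hand":-1,"tx":-0.2359,"ty":0.0334,"tz":0,"twist":0.3},{"hand":-1,"tx":-0.2359,"ty":0.0334,"tz":0,"twist":0.35},{"hand":-1,"tx":-0.2359,"ty":0.0334,"tz":0.05,"twist":0.4},{"hand":-1,"tx":-0.2359,"ty":0.0334,"tz":0.1287,"twist":0.4054},{"hand":-1,"tx":-0.2359,"ty":0.0334,"tz":0.1287,"twist":0.4054},{"hand":-1,"tx":-0.2359,"ty":0.0334,"tz":0.1287,"twist":0.4054},{"hand":-1,"tx":-0.2359,"ty":0.0334,"tz":0.1287,"twist":0.4054}]'; python3 -c "
from h import *
st();slip();goto(.4999,-.2553,.0251,19.25)"
```

```text
t: 16.62
tcp_pos: [0.5019, -0.256, 0.1541]
tcp_rot: [3.095, 0.525, 0.004]
wrist_force: [-0.3, -0.1, -0.5]
finger_gap: 0.0134
grasp_force: 30.0
t 16.62 [ 0.5019 -0.256   0.1541] yaw 19.25 F [-0.29 -0.13 -0.49] M [ 0.033 -0.004  0.019] gap 0.0134 g 30.0 [ 0.81  0.28 -0.49  1.7   0.14  1.19 -0.95]
blade 0.77 shift 0 -1
handle 0.62 shift -1 3
tx -0.0020 ty -0.0017 tz 0.1716 twist -0.0000  | rows>=3
```

```bash
python3 -m handwheel '[{"hand":-1,"tx":-0.001,"ty":-0.001,"tz":0.06,"twist":0},{"hand":-1,"tx":-0.001,"ty":-0.001,"tz":0.11,"twist":0},{"hand":-1,"tx":-0.001,"ty":-0.001,"tz":0.14,"twist":0},{"hand":-1,"tx":-0.001,"ty":-0.001,"tz":0.14,"twist":0},{"hand":-1,"tx":-0.001,"ty":-0.001,"tz":0.14,"twist":0},{"hand":-1,"tx":-0.001,"ty":-0.001,"tz":0.14,"twist":0}]'; python3 -c "
from h import *
st();slip();goto(.4999,-.2553,.0251,19.25)"
```

```text
t: 17.42
tcp_pos: [0.5006, -0.2556, 0.0483]
tcp_rot: [3.096, 0.524, 0.003]
wrist_force: [-0.1, -0.1, 0.4]
finger_gap: 0.0141
grasp_force: 30.0
t 17.43 [ 0.5006 -0.2556  0.0483] yaw 19.22 F [-0.08 -0.12  0.42] M [-0.028  0.009 -0.005] gap 0.0141 g 30.0 [ 0.79  0.4  -0.47  1.8   0.21  0.99 -1.  ]
blade 0.8 shift 0 0
handle 0.74 shift -3 3
tx -0.0005 ty -0.0006 tz 0.0307 twist -0.0002  | rows>=1
```

```bash
python3 -c "
from h import *
a=cv2.imread('pics/w2.png');b=shot('wrist')['color'][:,:,::-1].copy();pickle.dump(b,open('w7.pkl','wb'))
for n,(x0,y0,x1,y1) in dict(blade=(290,10,356,130),ferrule=(308,185,338,216),handle=(306,195,340,228)).items():
    r=cv2.matchTemplate(b[max(0,y0-25):y1+25,x0-25:x1+25],a[y0:y1,x0:x1],cv2.TM_CCOEFF_NORMED);_,v,_,l=cv2.minMaxLoc(r);print(n,round(v,2),l[0]-25,l[1]-min(25,y0))
cv2.imwrite('pics/cmp.png',np.hstack([a[:330,220:420],b[:330,220:420]])*1)
"
```

```text
blade 0.86 -1 0
ferrule 0.91 -1 0
handle 0.95 -1 0
```

View pics/cmp.png

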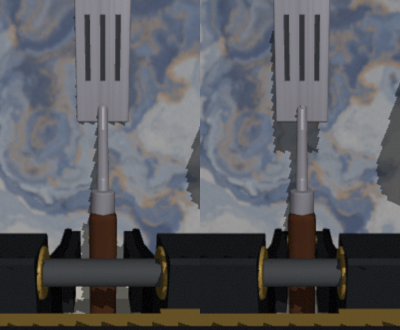

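The side-by-side shows the spatula sitting in the grip as it did at the grasp, so I lower it, release and lift.

```bash
python3 -m handwheel '[{"hand":-1,"tx":-0.0005,"ty":-0.0006,"tz":0.012,"twist":0},{"hand":-1,"tx":-0.0005,"ty":-0.0006,"tz":0.022,"twist":0},{"hand":-1,"tx":-0.0005,"ty":-0.0006,"tz":0.0305,"twist":0},{"hand":-1,"tx":-0.0005,"ty":-0.0006,"tz":0.0305,"twist":0},{"hand":-1,"tx":-0.0005,"ty":-0.0006,"tz":0.0305,"twist":0},{"hand":-1,"tx":-0.0005,"ty":-0.0006,"tz":0.0305,"twist":0}]'; python3 -c "
from h import *
st()"
```

```text
t: 18.27
tcp_pos: [0.4992, -0.2547, 0.0241]
tcp_rot: [-3.097, -0.525, 0.0]
wrist_force: [-3.7, 2.0, 7.7]
finger_gap: 0.0136
grasp_force: 30.0
t 18.27 [ 0.4992 -0.2547  0.0241] yaw 19.24 F [-3.69  1.96  7.69] M [0.355 0.677 0.033] gap 0.0136 g 30.0 [ 0.78  0.43 -0.46  1.81  0.23  0.95 -1.02]
```

```bash
python3 -m handwheel '[{"hand":-1,"tx":0,"ty":0,"tz":-0.0009,"twist":0},{"hand":-1,"tx":0,"ty":0,"tz":-0.0009,"twist":0},{"hand":1,"tx":0,"ty":0,"tz":-0.0009,"twist":0},{"hand":1,"tx":0,"ty":0,"tz":-0.0009,"twist":0},{"hand":1,"tx":0,"ty":0,"tz":-0.0009,"twist":0},{"hand":1,"tx":0,"ty":0,"tz":-0.0009,"twist":0},{"hand":1,"tx":0,"ty":0,"tz":-0.0009,"twist":0},{"hand":1,"tx":0,"ty":0,"tz":-0.0009,"twist":0},{"hand":1,"tx":0,"ty":0,"tz":-0.0009,"twist":0},{"hand":1,"tx":0,"ty":0,"tz":-0.0009,"twist":0},{"hand":1,"tx":0,"ty":0,"tz":-0.0009,"twist":0},{"hand":1,"tx":0,"ty":0,"tz":-0.06,"twist":0},{"hand":1,"tx":0,"ty":0,"tz":-0.14,"twist":0},{"hand":1,"tx":0,"ty":0,"tz":-0.194,"twist":0},{"hand":1,"tx":0,"ty":0,"tz":-0.194,"twist":0},{"hand":1,"tx":0,"ty":0,"tz":-0.194,"twist":0},{"hand":1,"tx":0,"ty":0,"tz":-0.194,"twist":0},{"hand":1,"tx":0,"ty":0,"tz":-0.194,"twist":0}]'
python3 - <<'E'
from h import *
st();p=shot("wrist");b=p["color"][:,:,::-1];a=cv2.imread("pics/w1.png")
for n,(x0,y0,x1,y1) in dict(blade=(300,35,342,120),handle=(308,155,334,228),jar=(400,30,480,115),rest=(292,200,353,228)).items():
    r=cv2.matchTemplate(b[max(0,y0-25):y1+25,x0-25:x1+25],a[y0:y1,x0:x1],cv2.TM_CCOEFF_NORMED);_,v,_,l=cv2.minMaxLoc(r);print(n,round(v,2),l[0]-25,l[1]-min(25,y0))
# lids in the top view
q=shot("top");h=cv2.cvtColor(q["color"],cv2.COLOR_RGB2HSV)
for n,(u,v,r) in dict(R=(371,188,25),La=(163,201,18),Lb=(162,237,18)).items():
    g=cv2.cvtColor(q["color"],cv2.COLOR_RGB2GRAY);w=q["color"][v-r-12:v+r+12,u-r-12:u+r+12]
    m=((h[...,1]>90)&(h[...,2]>150)&(h[...,0]<25))[v-r:v+r,u-r:u+r]
    k,lab,s,c=cv2.connectedComponentsWithStats(m.astype(np.uint8));i=1+s[1:,4].argmax();cc=c[i]+[u-r,v-r]
    print(n,s[i],np.round(cc,1),np.round(ray(q,*cc,.077),4))
E
```

```text
t: 20.52
tcp_pos: [0.4987, -0.2546, 0.1683]
tcp_rot: [-3.096, -0.525, 0.002]
wrist_force: [0.4, -1.2, -0.2]
finger_gap: 0.087
grasp_force: 0.0
t 20.52 [ 0.4987 -0.2546  0.1683] yaw 19.24 F [ 0.39 -1.15 -0.17] M [-0.013 -0.037 -0.052] gap 0.0870 g 0.0 [ 0.82  0.27 -0.5   1.69  0.13  1.22 -0.95]
blade 0.91 2 4
handle 0.98 0 5
jar 0.98 4 6
rest 0.99 0 4
R [21 16 13  7 49] [373.  181.7] [ 0.644  -0.3189  0.077 ]
La [  8   9  19  19 259] [162.3 201.3] [0.5788 0.3606 0.077 ]
Lb [  8   9  19  19 270] [160.9 236.8] [0.4647 0.3581 0.077 ]
```

Jar, rest and spatula all show the same camera shift, so the spatula lies where it was. Next I weigh the right-hand jar.

```bash
python3 -c "
from h import *
goto(.6255,-.3098,.168,19.25);goto(.6255,-.3098,.044,19.25)"
```

```text
tx 0.1351 ty 0.1249 tz 0.0011 twist -0.0001  | rows>=3
tx 0.1351 ty 0.1249 tz 0.1664 twist -0.0001  | rows>=3
```

```bash
python3 -m handwheel '[{"hand":1,"tx":0.07,"ty":0.06,"tz":0,"twist":0},{"hand":1,"tx":0.1351,"ty":0.1249,"tz":0,"twist":0},{"hand":1,"tx":0.1351,"ty":0.1249,"tz":0,"twist":0},{"hand":1,"tx":0.1351,"ty":0.1249,"tz":0,"twist":0},{"hand":1,"tx":0.1351,"ty":0.1249,"tz":0.05,"twist":0},{"hand":1,"tx":0.1351,"ty":0.1249,"tz":0.1,"twist":0},{"hand":1,"tx":0.1351,"ty":0.1249,"tz":0.14,"twist":0},{"hand":1,"tx":0.1351,"ty":0.1249,"tz":0.1664,"twist":0},{"hand":1,"tx":0.1351,"ty":0.1249,"tz":0.1664,"twist":0},{"hand":1,"tx":0.1351,"ty":0.1249,"tz":0.1664,"twist":0},{"hand":-1,"tx":0.1351,"ty":0.1249,"tz":0.1664,"twist":0},{"hand":-1,"tx":0.1351,"ty":0.1249,"tz":0.1664,"twist":0},{"hand":-1,"tx":0.1351,"ty":0.1249,"tz":0.1664,"twist":0},{"hand":-1,"tx":0.1351,"ty":0.1249,"tz":0.1664,"twist":0},{"hand":-1,"tx":0.1351,"ty":0.1249,"tz":0.1664,"twist":0},{"hand":-1,"tx":0.1351,"ty":0.1249,"tz":0.1664,"twist":0},{"hand":-1,"tx":0.1351,"ty":0.1249,"tz":0.1664,"twist":0}]'; python3 -c "
from h import *
st()"
python3 -m handwheel '[{"hand":-1,"tx":0,"ty":0,"tz":-0.03,"twist":0},{"hand":-1,"tx":0,"ty":0,"tz":-0.07,"twist":0},{"hand":-1,"tx":0,"ty":0,"tz":-0.1,"twist":0},{"hand":-1,"tx":0,"ty":0,"tz":-0.1,"twist":0},{"hand":-1,"tx":0,"ty":0,"tz":-0.1,"twist":0},{"hand":-1,"tx":0,"ty":0,"tz":-0.1,"twist":0}]'; python3 -c "
from h import *
st();goto(.4112,-.4332,.14,19);goto(.56,-.0275,.16,60)"
```

```text
t: 22.75
tcp_pos: [0.6262, -0.3108, 0.0452]
tcp_rot: [3.096, 0.524, 0.002]
wrist_force: [3.1, -5.0, 3.6]
finger_gap: 0.0586
grasp_force: 29.8
t 22.75 [ 0.6262 -0.3108  0.0452] yaw 19.20 F [ 3.09 -5.    3.6 ] M [-1.089 -0.629 -0.01 ] gap 0.0586 g 29.8 [ 0.69  0.67 -0.44  1.4   0.3   1.13 -1.02]
t: 23.5
tcp_pos: [0.6249, -0.3095, 0.118]
tcp_rot: [-3.096, -0.525, 0.003]
wrist_force: [-0.5, 0.6, -4.2]
finger_gap: 0.0584
grasp_force: 29.8
t 23.50 [ 0.6249 -0.3095  0.118 ] yaw 19.25 F [-0.47  0.55 -4.25] M [ 0.035  0.017 -0.029] gap 0.0584 g 29.8 [ 0.7   0.6  -0.46  1.35  0.26  1.26 -1.  ]
tx -0.3233 ty 0.0618 tz -0.0294 twist 0.0014  | rows>=4
tx 0.0423 ty -0.3835 tz -0.0560 twist -0.2264  | rows>=5
```

```bash
for i in 1 2 3; do python3 -m handwheel '[{"hand":-1,"tx":0,"ty":0,"tz":0,"twist":0}]' | grep -E "wrist"; done; python3 -c "
from h import *
st();goto(.56,-.0275,.16,60)"
```

```text
wrist_force: [0.4, 0.1, -4.5]
wrist_force: [0.5, 0.6, -4.6]
wrist_force: [-0.7, -0.7, -4.6]
t 23.88 [ 0.6257 -0.3099  0.1195] yaw 19.23 F [-0.73 -0.66 -4.57] M [-0.003  0.008  0.015] gap 0.0586 g 29.8 [ 0.7   0.6  -0.46  1.34  0.26  1.26 -1.  ]
tx 0.0414 ty -0.3844 tz -0.0541 twist -0.2265  | rows>=5
```

It weighs about 4.6 N, so it is the full jar. I place it on the ring mark.

```bash
python3 -m handwheel '[{"hand":-1,"tx":0.0,"ty":-0.03,"tz":-0.03,"twist":0},{"hand":-1,"tx":0.01,"ty":-0.1,"tz":-0.054,"twist":-0.04},{"hand":-1,"tx":0.02,"ty":-0.17,"tz":-0.054,"twist":-0.08},{"hand":-1,"tx":0.03,"ty":-0.24,"tz":-0.054,"twist":-0.12},{"hand":-1,"tx":0.04,"ty":-0.31,"tz":-0.054,"twist":-0.16},{"hand":-1,"tx":0.0414,"ty":-0.36,"tz":-0.054,"twist":-0.2},{"hand":-1,"tx":0.0414,"ty":-0.3844,"tz":-0.054,"twist":-0.2265},{"hand":-1,"tx":0.0414,"ty":-0.3844,"tz":-0.054,"twist":-0.2265},{"hand":-1,"tx":0.0414,"ty":-0.3844,"tz":-0.054,"twist":-0.2265},{"hand":-1,"tx":0.0414,"ty":-0.3844,"tz":-0.054,"twist":-0.2265}]'; python3 -c "
from h import *
p=pickle.load(open('w3.pkl','rb'));print(ray(p,252.5,92.5,.004))
st();goto(.56,-.027,.06,60);goto(.56,-.027,.049,60)"
```

```text
t: 25.12
tcp_pos: [0.5603, -0.0288, 0.16]
tcp_rot: [2.723, 1.567, -0.0]
wrist_force: [0.2, -0.9, -4.7]
finger_gap: 0.0586
grasp_force: 29.8
[ 0.56173857 -0.02598828  0.004     ]
t 25.12 [ 0.5603 -0.0288  0.16  ] yaw 59.85 F [ 0.16 -0.86 -4.69] M [-0.014 -0.071 -0.034] gap 0.0586 g 29.8 [ 0.58  0.32 -0.72  1.68  0.22  1.22 -0.72]
tx 0.0018 ty -0.0015 tz 0.1333 twist -0.0008  | rows>=2
tx 0.0018 ty -0.0015 tz 0.1480 twist -0.0008  | rows>=2
```

```bash
python3 -m handwheel '[{"hand":-1,"tx":0.0018,"ty":-0.0012,"tz":0.05,"twist":0},{"hand":-1,"tx":0.0018,"ty":-0.0012,"tz":0.1,"twist":0},{"hand":-1,"tx":0.0018,"ty":-0.0012,"tz":0.13,"twist":0},{"hand":-1,"tx":0.0018,"ty":-0.0012,"tz":0.14,"twist":0},{"hand":-1,"tx":0.0018,"ty":-0.0012,"tz":0.147,"twist":0},{"hand":-1,"tx":0.0018,"ty":-0.0012,"tz":0.147,"twist":0},{"hand":-1,"tx":0.0018,"ty":-0.0012,"tz":0.147,"twist":0}]'; python3 -c "
from h import *
st()"
```

```text
t: 26.0
tcp_pos: [0.5605, -0.0259, 0.0507]
tcp_rot: [2.72, 1.57, 0.002]
wrist_force: [1.4, 0.1, -4.9]
finger_gap: 0.0589
grasp_force: 29.8
t 26.00 [ 0.5605 -0.0259  0.0507] yaw 59.99 F [ 1.42  0.05 -4.92] M [-0.007 -0.065  0.023] gap 0.0589 g 29.8 [ 0.53  0.44 -0.68  1.79  0.32  1.02 -0.8 ]
```

Not touching yet, so I go down in small steps.

```bash
for i in 1 2 3; do python3 -m handwheel '[{"hand":-1,"tx":0,"ty":0,"tz":0.0013,"twist":0},{"hand":-1,"tx":0,"ty":0,"tz":0.0013,"twist":0}]' | grep -E "force|pos"; done
```

```text
tcp_pos: [0.5602, -0.0259, 0.0492]
wrist_force: [0.6, -0.5, -4.2]
grasp_force: 29.8
tcp_pos: [0.5604, -0.0259, 0.0491]
wrist_force: [-3.5, -0.3, 8.3]
grasp_force: 29.7
tcp_pos: [0.5607, -0.0259, 0.0488]
wrist_force: [-5.8, -1.2, 14.3]
grasp_force: 29.9
```

```bash
python3 -m handwheel '[{"hand":-1,"tx":0,"ty":0,"tz":-0.0016,"twist":0},{"hand":-1,"tx":0,"ty":0,"tz":-0.0016,"twist":0},{"hand":1,"tx":0,"ty":0,"tz":-0.0016,"twist":0},{"hand":1,"tx":0,"ty":0,"tz":-0.0016,"twist":0},{"hand":1,"tx":0,"ty":0,"tz":-0.0016,"twist":0},{"hand":1,"tx":0,"ty":0,"tz":-0.0016,"twist":0},{"hand":1,"tx":0,"ty":0,"tz":-0.0016,"twist":0},{"hand":1,"tx":0,"ty":0,"tz":-0.05,"twist":0},{"hand":1,"tx":0,"ty":0,"tz":-0.12,"twist":0},{"hand":1,"tx":0,"ty":0,"tz":-0.2,"twist":0},{"hand":1,"tx":0,"ty":0,"tz":-0.2,"twist":0},{"hand":1,"tx":0,"ty":0,"tz":-0.2,"twist":0}]'; python3 -c "
from h import *
st();goto(.455,.24,.2,150)"
```

```text
t: 28.25
tcp_pos: [0.5597, -0.026, 0.1964]
tcp_rot: [2.721, 1.57, -0.001]
wrist_force: [0.3, -0.4, -0.9]
finger_gap: 0.0868
grasp_force: 0.0
t 28.25 [ 0.5597 -0.026   0.1964] yaw 59.99 F [ 0.26 -0.43 -0.88] M [-0.058 -0.126  0.017] gap 0.0868 g 0.0 [ 0.59  0.29 -0.74  1.64  0.2   1.29 -0.71]
tx 0.2373 ty -0.2983 tz -0.0048 twist -0.5001  | rows>=9
```

```bash
cat >> h.py <<'E'
def lids():
    q=shot("top");h=cv2.cvtColor(q["color"],cv2.COLOR_RGB2HSV)
    m=((h[...,1]>90)&(h[...,2]>150)&(h[...,0]<25)).astype(np.uint8);m[:155]=0;m[275:]=0
    k,lab,s,c=cv2.connectedComponentsWithStats(m)
    for i in range(1,k):
        if 120<s[i,4]<500 and max(s[i,2:4])<40: print(s[i],np.round(c[i],1),np.round(ray(q,*c[i],.077)[:2],4))
E
python3 -c "
from h import *
lids();goto(.4647,.3581,.18,165);goto(.4647,.3581,.044,165)"
```

```text
[153 194  19  19 262] [162.3 203.2] [0.5724 0.3604]
[152 228  19  19 269] [160.8 236.8] [0.4648 0.3582]
tx 0.3804 ty -0.3654 tz 0.0209 twist -0.5834  | rows>=10
tx 0.3804 ty -0.3654 tz 0.2022 twist -0.5834  | rows>=10
```

```bash
python3 -m handwheel '[{"hand":1,"tx":0.04,"ty":-0.04,"tz":0,"twist":-0.055},{"hand":1,"tx":0.08,"ty":-0.08,"tz":0,"twist":-0.11},{"hand":1,"tx":0.12,"ty":-0.12,"tz":0,"twist":-0.165},{"hand":1,"tx":0.16,"ty":-0.16,"tz":0,"twist":-0.22},{"hand":1,"tx":0.2,"ty":-0.2,"tz":0,"twist":-0.28},{"hand":1,"tx":0.24,"ty":-0.24,"tz":0,"twist":-0.335},{"hand":1,"tx":0.28,"ty":-0.28,"tz":0,"twist":-0.39},{"hand":1,"tx":0.32,"ty":-0.32,"tz":0,"twist":-0.445},{"hand":1,"tx":0.36,"ty":-0.35,"tz":0,"twist":-0.5},{"hand":1,"tx":0.3804,"ty":-0.3654,"tz":0,"twist":-0.55},{"hand":1,"tx":0.3804,"ty":-0.3654,"tz":0,"twist":-0.583},{"hand":1,"tx":0.3804,"ty":-0.3654,"tz":0,"twist":-0.583},{"hand":1,"tx":0.3804,"ty":-0.3654,"tz":0,"twist":-0.583},{"hand":1,"tx":0.3804,"ty":-0.3654,"tz":0,"twist":-0.583}]'
python3 - <<'E'
from h import *
st();p=shot("wrist");cv2.imwrite("pics/w8.png",p["color"][:,:,::-1])
h=cv2.cvtColor(p["color"],cv2.COLOR_RGB2HSV)
print("expect Lb",proj(p,[.4648,.3582,.077]),"La",proj(p,[.5724,.3604,.077]),"lid radius px",p["fx"]*.03/abs((np.array(p["R"])@[.4648,.3582,.077]+p["t"])[2]))
goto(.4648,.3582,.044,165)
E
```

```text
t: 30.05
tcp_pos: [0.4654, 0.3579, 0.1966]
tcp_rot: [-0.415, -3.114, 0.001]
wrist_force: [0.4, -0.3, -0.0]
finger_gap: 0.0869
grasp_force: 0.0
t 30.05 [0.4654 0.3579 0.1966] yaw 164.84 F [ 0.37 -0.33 -0.04] M [ 0.053 -0.142  0.009] gap 0.0869 g 0.0 [ 0.13  0.5  -1.15  1.56  0.47  1.38  0.25]
expect Lb [322.10731026 194.020955  ] La [350.60522045 288.4485914 ] lid radius px 30.936863622042264
tx 0.0009 ty 0.0002 tz 0.2037 twist -0.0008  | rows>=3
```

View pics/w8.png

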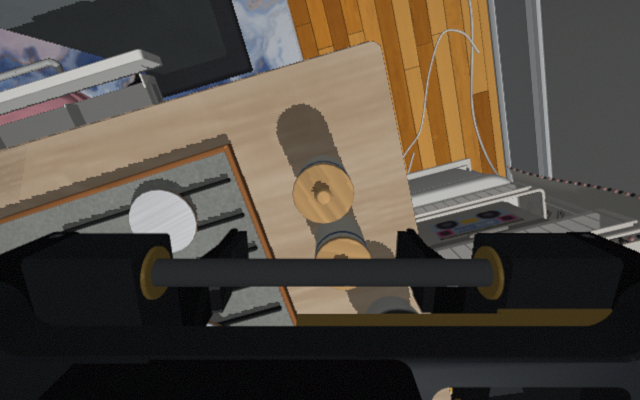

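The view shows Lb's lid at (323,193), as expected. La's lid is at about (343,268), now closer to Lb, so it was knocked; I'll re-measure it later. Grasping Lb.

```bash
python3 -m handwheel '[{"hand":1,"tx":0.001,"ty":0.001,"tz":0.06,"twist":0},{"hand":1,"tx":0.001,"ty":0.001,"tz":0.12,"twist":0},{"hand":1,"tx":0.001,"ty":0.001,"tz":0.17,"twist":0},{"hand":1,"tx":0.001,"ty":0.001,"tz":0.203,"twist":0},{"hand":1,"tx":0.001,"ty":0.001,"tz":0.203,"twist":0},{"hand":1,"tx":0.001,"ty":0.001,"tz":0.203,"twist":0},{"hand":-1,"tx":0.001,"ty":0.001,"tz":0.203,"twist":0},{"hand":-1,"tx":0.001,"ty":0.001,"tz":0.203,"twist":0},{"hand":-1,"tx":0.001,"ty":0.001,"tz":0.203,"twist":0},{"hand":-1,"tx":0.001,"ty":0.001,"tz":0.203,"twist":0},{"hand":-1,"tx":0.001,"ty":0.001,"tz":0.203,"twist":0},{"hand":-1,"tx":0.001,"ty":0.001,"tz":0.203,"twist":0},{"hand":-1,"tx":0.001,"ty":0.001,"tz":0.203,"twist":0}]'; python3 -m handwheel '[{"hand":-1,"tx":0,"ty":0,"tz":-0.04,"twist":0},{"hand":-1,"tx":0,"ty":0,"tz":-0.1,"twist":0},{"hand":-1,"tx":0,"ty":0,"tz":-0.17,"twist":0},{"hand":-1,"tx":0,"ty":0,"tz":-0.2,"twist":0},{"hand":-1,"tx":0,"ty":0,"tz":-0.2,"twist":0},{"hand":-1,"tx":0,"ty":0,"tz":-0.2,"twist":0},{"hand":-1,"tx":0,"ty":0,"tz":-0.2,"twist":0}]'; python3 -c "
from h import *
st();lids();goto(.4112,-.4332,.195,20);goto(.56,-.1,.195,90)"
```

```text
t: 31.72
tcp_pos: [0.4648, 0.3592, 0.0448]
tcp_rot: [0.412, 3.114, -0.0]
wrist_force: [-0.5, 0.3, 3.2]
finger_gap: 0.0585
grasp_force: 29.7
t: 32.6
tcp_pos: [0.4644, 0.3586, 0.1931]
tcp_rot: [-0.411, -3.113, 0.002]
wrist_force: [-0.1, -0.0, -2.1]
finger_gap: 0.0585
grasp_force: 29.8
t 32.60 [0.4644 0.3586 0.1931] yaw 164.94 F [-0.1  -0.02 -2.06] M [ 0.074 -0.128  0.002] gap 0.0585 g 29.8 [ 0.13  0.51 -1.14  1.56  0.47  1.38  0.24]
[108 196  14  19 171] [114.1 205.6] [0.5643 0.5151]
[274 199  18  18 247] [282.4 207.5] [ 0.5592 -0.0262]
[121 200  22  24 308] [131.9 211. ] [0.5471 0.4564]
[154 203  18  19 260] [162.5 212.1] [0.5437 0.358 ]
tx -0.2057 ty -1.0381 tz -0.0022 twist 0.8053  | rows>=14
tx -0.2820 ty -0.5576 tz -0.0022 twist 0.4164  | rows>=8
```

Lb is light. I carry it to the box.

```bash
python3 -m handwheel '[{"hand":-1,"tx":-0.035,"ty":-0.07,"tz":0,"twist":0.05},{"hand":-1,"tx":-0.07,"ty":-0.14,"tz":0,"twist":0.1},{"hand":-1,"tx":-0.1,"ty":-0.2,"tz":0,"twist":0.15},{"hand":-1,"tx":-0.14,"ty":-0.27,"tz":0,"twist":0.2},{"hand":-1,"tx":-0.17,"ty":-0.34,"tz":0,"twist":0.25},{"hand":-1,"tx":-0.2,"ty":-0.4,"tz":0,"twist":0.3},{"hand":-1,"tx":-0.24,"ty":-0.47,"tz":0,"twist":0.35},{"hand":-1,"tx":-0.26,"ty":-0.53,"tz":0,"twist":0.4},{"hand":-1,"tx":-0.282,"ty":-0.5576,"tz":0,"twist":0.4164},{"hand":-1,"tx":-0.282,"ty":-0.5576,"tz":0,"twist":0.4164},{"hand":-1,"tx":-0.282,"ty":-0.5576,"tz":0,"twist":0.4164}]'; python3 -c "
from h import *
st();goto(.4112,-.4332,.195,30)"
```

```text
t: 34.02
tcp_pos: [0.5604, -0.0976, 0.1944]
tcp_rot: [-2.217, -2.225, -0.001]
wrist_force: [-0.1, 0.1, -0.8]
finger_gap: 0.0584
grasp_force: 29.8
t 34.02 [ 0.5604 -0.0976  0.1944] yaw 90.20 F [-0.08  0.06 -0.81] M [-0.008 -0.104 -0.001] gap 0.0584 g 29.8 [ 0.79  0.34 -0.84  1.62  0.26  1.3  -0.09]
tx -0.4468 ty -0.2005 tz -0.0008 twist 0.3344  | rows>=6
```

```bash
python3 -m handwheel '[{"hand":-1,"tx":-0.07,"ty":-0.03,"tz":0,"twist":0.05},{"hand":-1,"tx":-0.14,"ty":-0.06,"tz":0,"twist":0.1},{"hand":-1,"tx":-0.21,"ty":-0.09,"tz":0,"twist":0.15},{"hand":-1,"tx":-0.28,"ty":-0.12,"tz":0,"twist":0.2},{"hand":-1,"tx":-0.35,"ty":-0.155,"tz":0,"twist":0.25},{"hand":-1,"tx":-0.42,"ty":-0.185,"tz":0,"twist":0.3},{"hand":-1,"tx":-0.4468,"ty":-0.2005,"tz":0,"twist":0.3344},{"hand":-1,"tx":-0.4468,"ty":-0.2005,"tz":0,"twist":0.3344},{"hand":-1,"tx":-0.4468,"ty":-0.2005,"tz":0,"twist":0.3344},{"hand":-1,"tx":-0.4468,"ty":-0.2005,"tz":0,"twist":0.3344}]'; python3 -c "
from h import *
st();goto(.4112,-.4332,.056,30)"
```

```text
t: 35.28
tcp_pos: [0.4112, -0.433, 0.1948]
tcp_rot: [-3.034, -0.814, -0.001]
wrist_force: [-0.3, -0.3, -0.5]
finger_gap: 0.0581
grasp_force: 29.8
t 35.27 [ 0.4112 -0.433   0.1948] yaw 30.04 F [-0.26 -0.3  -0.48] M [ 0.006 -0.027  0.003] gap 0.0581 g 29.8 [ 1.15  0.33 -0.51  1.56  0.17  1.3  -0.43]
tx -0.0002 ty 0.0002 tz 0.1851 twist 0.0002  | rows>=3
```

```bash
python3 -m handwheel '[{"hand":-1,"tx":0,"ty":0,"tz":0.06,"twist":0},{"hand":-1,"tx":0,"ty":0,"tz":0.12,"twist":0},{"hand":-1,"tx":0,"ty":0,"tz":0.16,"twist":0},{"hand":-1,"tx":0,"ty":0,"tz":0.18,"twist":0},{"hand":-1,"tx":0,"ty":0,"tz":0.188,"twist":0},{"hand":-1,"tx":0,"ty":0,"tz":0.188,"twist":0},{"hand":-1,"tx":0,"ty":0,"tz":0.188,"twist":0}]'|grep -E "pos|wrist"; for i in 1 2; do python3 -m handwheel '[{"hand":-1,"tx":0,"ty":0,"tz":0.0018,"twist":0},{"hand":-1,"tx":0,"ty":0,"tz":0.0018,"twist":0}]' | grep -E "wrist|pos"; done
```

```text
tcp_pos: [0.4105, -0.4352, 0.0549]
wrist_force: [-0.7, 0.2, -0.9]
tcp_pos: [0.4099, -0.4348, 0.0526]
wrist_force: [0.5, 0.1, -0.9]
tcp_pos: [0.41, -0.4349, 0.0521]
wrist_force: [-2.5, 2.1, 9.2]
```

```bash
python3 -m handwheel '[{"hand":-1,"tx":0,"ty":0,"tz":-0.0008,"twist":0},{"hand":-1,"tx":0,"ty":0,"tz":-0.0008,"twist":0},{"hand":1,"tx":0,"ty":0,"tz":-0.0008,"twist":0},{"hand":1,"tx":0,"ty":0,"tz":-0.0008,"twist":0},{"hand":1,"tx":0,"ty":0,"tz":-0.0008,"twist":0},{"hand":1,"tx":0,"ty":0,"tz":-0.0008,"twist":0},{"hand":1,"tx":0,"ty":0,"tz":-0.0008,"twist":0},{"hand":1,"tx":0,"ty":0,"tz":-0.05,"twist":0},{"hand":1,"tx":0,"ty":0,"tz":-0.12,"twist":0},{"hand":1,"tx":0,"ty":0,"tz":-0.19,"twist":0},{"hand":1,"tx":0,"ty":0,"tz":-0.19,"twist":0},{"hand":1,"tx":0,"ty":0,"tz":-0.19,"twist":0}]'; python3 -c "
from h import *
st();goto(.56,-.1,.195,90)"
```

```text
t: 38.15
tcp_pos: [0.4096, -0.4346, 0.193]
tcp_rot: [-3.036, -0.807, 0.001]
wrist_force: [0.1, 0.7, 0.0]
finger_gap: 0.0869
grasp_force: 0.0
t 38.15 [ 0.4096 -0.4346  0.193 ] yaw 29.79 F [0.1  0.73 0.  ] M [-0.017 -0.032 -0.028] gap 0.0869 g 0.0 [ 1.15  0.33 -0.51  1.56  0.17  1.3  -0.43]
tx 0.3957 ty -0.2876 tz -0.0027 twist -0.3345  | rows>=6
```

Next I fetch La.

```bash
python3 -m handwheel '[{"hand":1,"tx":0.07,"ty":-0.05,"tz":0,"twist":-0.055},{"hand":1,"tx":0.14,"ty":-0.1,"tz":0,"twist":-0.11},{"hand":1,"tx":0.2,"ty":-0.15,"tz":0,"twist":-0.165},{"hand":1,"tx":0.27,"ty":-0.2,"tz":0,"twist":-0.22},{"hand":1,"tx":0.34,"ty":-0.25,"tz":0,"twist":-0.28},{"hand":1,"tx":0.3957,"ty":-0.2876,"tz":0,"twist":-0.3345},{"hand":1,"tx":0.3957,"ty":-0.2876,"tz":0,"twist":-0.3345},{"hand":1,"tx":0.3957,"ty":-0.2876,"tz":0,"twist":-0.3345}]'; python3 -c "
from h import *
st();lids();goto(.5437,.358,.195,165)"
```

```text
t: 39.15
tcp_pos: [0.5595, -0.1004, 0.192]
tcp_rot: [-2.221, -2.219, 0.002]
wrist_force: [-0.4, -1.0, -0.5]
finger_gap: 0.0872
grasp_force: 0.0
t 39.15 [ 0.5595 -0.1004  0.192 ] yaw 89.96 F [-0.42 -0.99 -0.52] M [-0.082 -0.086 -0.053] gap 0.0872 g 0.0 [ 0.79  0.34 -0.85  1.62  0.26  1.3  -0.1 ]
[153 203  19  19 263] [162.4 212.1] [0.5435 0.3583]
[402 246  19  19 275] [411.4 255. ] [ 0.4088 -0.4343]
tx 0.6123 ty -0.0223 tz -0.0036 twist -0.4173  | rows>=8
```

```bash
python3 -m handwheel '[{"hand":1,"tx":0.07,"ty":0,"tz":0,"twist":-0.05},{"hand":1,"tx":0.14,"ty":0,"tz":0,"twist":-0.1},{"hand":1,"tx":0.22,"ty":-0.01,"tz":0,"twist":-0.15},{"hand":1,"tx":0.3,"ty":-0.01,"tz":0,"twist":-0.2},{"hand":1,"tx":0.37,"ty":-0.015,"tz":0,"twist":-0.25},{"hand":1,"tx":0.45,"ty":-0.02,"tz":0,"twist":-0.3},{"hand":1,"tx":0.52,"ty":-0.022,"tz":0,"twist":-0.35},{"hand":1,"tx":0.58,"ty":-0.022,"tz":0,"twist":-0.4},{"hand":1,"tx":0.6123,"ty":-0.0223,"tz":0,"twist":-0.4173},{"hand":1,"tx":0.6123,"ty":-0.0223,"tz":0,"twist":-0.4173},{"hand":1,"tx":0.6123,"ty":-0.0223,"tz":0,"twist":-0.4173},{"hand":1,"tx":0.6123,"ty":-0.0223,"tz":0,"twist":-0.4173}]'; python3 -c "
from h import *
st();goto(.5436,.3583,.044,165)
p=shot('wrist');print(proj(p,[.5436,.3583,.077]))
h=cv2.cvtColor(p['color'],cv2.COLOR_RGB2HSV);m=((h[...,0]<25)&(h[...,1]>105)&(h[...,2]>120)).astype(np.uint8)[140:235,270:380]
k,l,s,c=cv2.connectedComponentsWithStats(m);i=1+s[1:,4].argmax();print(s[i],c[i]+[270,140])"
```

```text
t: 40.7
tcp_pos: [0.5444, 0.3573, 0.1934]
tcp_rot: [0.412, 3.114, -0.002]
wrist_force: [0.0, 0.2, -0.7]
finger_gap: 0.0867
grasp_force: 0.0
t 40.70 [0.5444 0.3573 0.1934] yaw 164.94 F [ 0.02  0.16 -0.7 ] M [ 0.065 -0.22  -0.02 ] gap 0.0867 g 0.0 [ 0.07  0.64 -1.09  1.38  0.57  1.45  0.3 ]
tx 0.0014 ty 0.0010 tz 0.1991 twist -0.0004  | rows>=3
[322.77089725 194.37281021]
[  24   24   61   60 2697] [324.15721172 193.98257323]
```

```bash
python3 -m handwheel '[{"hand":1,"tx":0.001,"ty":0.002,"tz":0.06,"twist":0},{"hand":1,"tx":0.001,"ty":0.002,"tz":0.12,"twist":0},{"hand":1,"tx":0.001,"ty":0.002,"tz":0.17,"twist":0},{"hand":1,"tx":0.001,"ty":0.002,"tz":0.199,"twist":0},{"hand":1,"tx":0.001,"ty":0.002,"tz":0.199,"twist":0},{"hand":1,"tx":0.001,"ty":0.002,"tz":0.199,"twist":0},{"hand":-1,"tx":0.001,"ty":0.002,"tz":0.199,"twist":0},{"hand":-1,"tx":0.001,"ty":0.002,"tz":0.199,"twist":0},{"hand":-1,"tx":0.001,"ty":0.002,"tz":0.199,"twist":0},{"hand":-1,"tx":0.001,"ty":0.002,"tz":0.199,"twist":0},{"hand":-1,"tx":0.001,"ty":0.002,"tz":0.199,"twist":0},{"hand":-1,"tx":0.001,"ty":0.002,"tz":0.199,"twist":0},{"hand":-1,"tx":0.001,"ty":0.002,"tz":0.199,"twist":0}]'; python3 -m handwheel '[{"hand":-1,"tx":0,"ty":0,"tz":-0.04,"twist":0},{"hand":-1,"tx":0,"ty":0,"tz":-0.1,"twist":0},{"hand":-1,"tx":0,"ty":0,"tz":-0.17,"twist":0},{"hand":-1,"tx":0,"ty":0,"tz":-0.2,"twist":0},{"hand":-1,"tx":0,"ty":0,"tz":-0.2,"twist":0},{"hand":-1,"tx":0,"ty":0,"tz":-0.2,"twist":0},{"hand":-1,"tx":0,"ty":0,"tz":-0.2,"twist":0}]'; python3 -c "
from h import *
st();goto(.58,-.1,.195,90)"
```

```text
t: 42.38
tcp_pos: [0.5432, 0.3608, 0.0444]
tcp_rot: [0.407, 3.115, -0.0]
wrist_force: [-1.1, -2.2, 4.7]
finger_gap: 0.0597
grasp_force: 30.0
t: 43.25
tcp_pos: [0.5427, 0.3602, 0.1922]
tcp_rot: [-0.406, -3.113, 0.003]
wrist_force: [0.7, 0.7, -1.3]
finger_gap: 0.0594
grasp_force: 30.0
t 43.25 [0.5427 0.3602 0.1922] yaw 165.13 F [ 0.7   0.67 -1.31] M [ 0.023 -0.116 -0.008] gap 0.0594 g 30.0 [ 0.06  0.65 -1.09  1.38  0.57  1.45  0.3 ]
tx -0.2056 ty -0.5803 tz -0.0038 twist 0.4174  | rows>=8
```

```bash
python3 -m handwheel '[{"hand":-1,"tx":-0.025,"ty":-0.07,"tz":0,"twist":0.05},{"hand":-1,"tx":-0.05,"ty":-0.14,"tz":0,"twist":0.1},{"hand":-1,"tx":-0.075,"ty":-0.21,"tz":0,"twist":0.15},{"hand":-1,"tx":-0.1,"ty":-0.28,"tz":0,"twist":0.2},{"hand":-1,"tx":-0.125,"ty":-0.35,"tz":0,"twist":0.25},{"hand":-1,"tx":-0.15,"ty":-0.42,"tz":0,"twist":0.3},{"hand":-1,"tx":-0.175,"ty":-0.5,"tz":0,"twist":0.35},{"hand":-1,"tx":-0.2,"ty":-0.56,"tz":0,"twist":0.4},{"hand":-1,"tx":-0.2056,"ty":-0.5803,"tz":0,"twist":0.4174},{"hand":-1,"tx":-0.2056,"ty":-0.5803,"tz":0,"twist":0.4174},{"hand":-1,"tx":-0.2056,"ty":-0.5803,"tz":0,"twist":0.4174}]'; python3 -c "
from h import *
st();lids();goto(.5048,-.4414,.195,30)"
```

```text
t: 44.62
tcp_pos: [0.5803, -0.097, 0.194]
tcp_rot: [-2.216, -2.225, -0.001]
wrist_force: [0.3, -0.1, -1.7]
finger_gap: 0.0595
grasp_force: 30.0
t 44.62 [ 0.5803 -0.097   0.194 ] yaw 90.24 F [ 0.27 -0.06 -1.73] M [ 0.038 -0.076  0.038] gap 0.0595 g 30.0 [ 0.77  0.39 -0.86  1.57  0.3   1.32 -0.12]
[402 246  19  19 274] [411.4 255.1] [ 0.4087 -0.4343]
tx -0.4588 ty -0.1027 tz -0.0011 twist 0.3347  | rows>=6
```

```bash
python3 -m handwheel '[{"hand":-1,"tx":-0.07,"ty":-0.015,"tz":0,"twist":0.05},{"hand":-1,"tx":-0.14,"ty":-0.03,"tz":0,"twist":0.1},{"hand":-1,"tx":-0.21,"ty":-0.045,"tz":0,"twist":0.15},{"hand":-1,"tx":-0.28,"ty":-0.06,"tz":0,"twist":0.2},{"hand":-1,"tx":-0.35,"ty":-0.08,"tz":0,"twist":0.25},{"hand":-1,"tx":-0.42,"ty":-0.095,"tz":0,"twist":0.3},{"hand":-1,"tx":-0.4588,"ty":-0.1027,"tz":0,"twist":0.3347},{"hand":-1,"tx":-0.4588,"ty":-0.1027,"tz":0,"twist":0.3347},{"hand":-1,"tx":-0.4588,"ty":-0.1027,"tz":0,"twist":0.3347},{"hand":-1,"tx":-0.4588,"ty":-0.1027,"tz":0,"twist":0.3347}]';python3 -m handwheel '[{"hand":-1,"tx":0,"ty":0,"tz":0.06,"twist":0},{"hand":-1,"tx":0,"ty":0,"tz":0.12,"twist":0},{"hand":-1,"tx":0,"ty":0,"tz":0.16,"twist":0},{"hand":-1,"tx":0,"ty":0,"tz":0.18,"twist":0},{"hand":-1,"tx":0,"ty":0,"tz":0.187,"twist":0},{"hand":-1,"tx":0,"ty":0,"tz":0.187,"twist":0},{"hand":-1,"tx":0,"ty":0,"tz":0.187,"twist":0}]'|grep -E "pos|wrist"; for i in 1 2; do python3 -m handwheel '[{"hand":-1,"tx":0,"ty":0,"tz":0.0018,"twist":0},{"hand":-1,"tx":0,"ty":0,"tz":0.0018,"twist":0}]' | grep -E "wrist|pos|gap"; done
```

```text
t: 45.92
tcp_pos: [0.5044, -0.4416, 0.1945]
tcp_rot: [-3.035, -0.812, -0.001]
wrist_force: [-0.2, -0.3, -1.5]
finger_gap: 0.0593
grasp_force: 30.0
tcp_pos: [0.504, -0.4439, 0.0553]
wrist_force: [-0.6, -0.6, -1.7]
tcp_pos: [0.5033, -0.4437, 0.0529]
wrist_force: [0.5, 0.2, -1.1]
finger_gap: 0.0598
tcp_pos: [0.5035, -0.4436, 0.0518]
wrist_force: [-1.7, 0.3, 3.3]
finger_gap: 0.0599
```

Contact, so I release, rise and park clear of everything.

```bash
python3 -m handwheel '[{"hand":-1,"tx":0,"ty":0,"tz":0,"twist":0},{"hand":1,"tx":0,"ty":0,"tz":0,"twist":0},{"hand":1,"tx":0,"ty":0,"tz":0,"twist":0},{"hand":1,"tx":0,"ty":0,"tz":0,"twist":0},{"hand":1,"tx":0,"ty":0,"tz":0,"twist":0},{"hand":1,"tx":0,"ty":0,"tz":0,"twist":0},{"hand":1,"tx":0,"ty":0,"tz":-0.05,"twist":0},{"hand":1,"tx":0,"ty":0,"tz":-0.12,"twist":0},{"hand":1,"tx":0,"ty":0,"tz":-0.19,"twist":0},{"hand":1,"tx":0,"ty":0,"tz":-0.22,"twist":0},{"hand":1,"tx":-0.1,"ty":0.1,"tz":-0.22,"twist":0},{"hand":1,"tx":-0.2,"ty":0.15,"tz":-0.22,"twist":0},{"hand":1,"tx":-0.3,"ty":0.15,"tz":-0.22,"twist":0},{"hand":1,"tx":-0.3,"ty":0.15,"tz":-0.22,"twist":0},{"hand":1,"tx":-0.3,"ty":0.15,"tz":-0.22,"twist":0},{"hand":1,"tx":-0.3,"ty":0.15,"tz":-0.22,"twist":0}]';python3 -c "
from h import *
st();lids();p=shot('top');crop(p,140,140,480,285,2,'pics/fin.png')"
```

```text
t: 49.3
tcp_pos: [0.3635, -0.6529, 0.216]
tcp_rot: [-3.036, -0.805, -0.001]
wrist_force: [0.5, 0.3, -0.9]
finger_gap: 0.0869
grasp_force: 0.0
t 49.30 [ 0.3635 -0.6529  0.216 ] yaw 29.69 F [ 0.46  0.31 -0.89] M [ 0.018 -0.047 -0.018] gap 0.0869 g 0.0 [ 1.25  0.66 -0.45  1.05  0.27  1.49 -0.19]
[274 199  18  18 249] [282.4 207.5] [ 0.559  -0.0261]
[404 217  19  19 267] [413.3 225.7] [ 0.5013 -0.4439]
[402 246  19  20 276] [411.4 255.1] [ 0.4087 -0.4343]
```

View pics/fin.png

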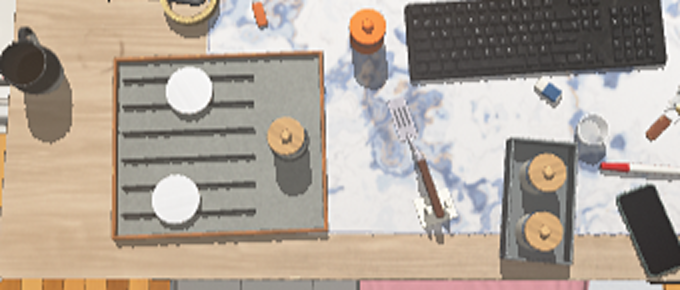

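The final view shows both mats steel side up at (189,90) and (176,199), and the full jar on the ring at (287,136). The spatula is in its rest, both light jars stand upright in the box, and the other objects are in place.

```bash
python3 -c "
from bench import manip
print(manip.finish_job())"
```

```text
the job is handed in; nothing more can be done
None
```

The coffee tray is set and handed in: both mats were turned steel side up with the spatula, the spatula is back in its rest, the full jar stands on the ring mark, and the two nearly empty jars stand upright in the refill box.

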